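Feed a bisque tile through the guarded finishing machine

TASK

Lay the unglazed terracotta tile flat on the infeed side of the tile finishing machine, long side along the feed, and let go of it. Then, holding the push stick with its head behind the tile and keeping your hand out of the guard and off the tile, push the tile through the low opening until all of it is out from under the guard and lies wholly on the outfeed side. Lay the push stick back flat along its green mat, and leave the blue tile, the jar and the cup where they are.

Things in the scene. Friction and masses are not known exactly. Their poses are not given: they have to be found in the camera images.
- finisher: Fixed tile finishing machine: aluminium bed (top 45 mm above the table) with a clear guard between blue cheeks over its middle. Origin on the table under the guard's middle; x = feed direction, z up. Bed x = -190 to 170, y = -80 to 80 mm; guard x = -30 to 30, y = -60 to 60, top 80 mm above the bed. Gearbox and motor at y = -81 to -186, x = -36 to 36, up to 96 mm above the table.
- load_spot (a point): Middle of the yellow outline on the infeed, on the bed's top, 120 mm before the middle of the guard; axes as the machine's (x = feed direction).
- throat (a point): Middle of the guard's entrance, on the bed's top, 30 mm before the guard's middle; axes as the machine's. Behind it a straight tunnel 84 mm wide, 28 mm high, 60 mm long. Two flared steel guides, 22 mm high, lead in, from about y = +-64 mm, 38 mm before the entrance, to y = +-42 at it. The roller seen under the guard does not turn and touches nothing.
- unload_spot (a point): Point on the outfeed bed's top, 100 mm past the middle of the guard: a tile centred here is wholly out of the guard and wholly on the bed; axes as the machine's.
- ware_board: Light wooden board 260 x 120 mm, 18 mm thick, fixed on the table, to the robot's left; origin under its centre, x along its length. Carries the two tiles side by side in either order.
- tile_center (a point): Centre of the terracotta-coloured unglazed tile: 80 x 56 mm, 14 mm thick, 100 to 200 g; x along its length, y across its width, z up. It starts flat on the ware board.
- glazed_center (a point): Centre of the other tile, glazed blue, same size; to be left alone.
- mat: Green mat 280 x 110 mm, 3 mm thick, fixed on the table, to the robot's right; origin under its centre, x along its length.
- stick_grip (a point): Push stick: middle of its orange upright handle (60 mm along x, 22 mm across y, from 14 to 60 mm above the stick's underside; this point 40 mm above it). x points to the stick's head, z up. Wooden bar 14 mm high, 22 mm wide, from 42 mm behind this point to 165 mm ahead; 150 g, balances 20 to 30 mm ahead of this point. Starts flat along the mat, head towards the machine.
- stick_head (a point): Centre of the flat front face of the push stick's orange head (44 mm wide, 14 mm high), 165 mm ahead of the handle's middle and 7 mm above the stick's underside; axes as the stick's.
- jar: Closed glaze jar, 60 mm across, 90 mm high, standing beyond the machine; origin under its centre. Leave alone.
- cup: White cup without handle, 68 mm across, 70 mm high, standing beyond the machine; origin under its centre. Leave alone.
Not all that is in view belongs to the job. What is shaped like the part that bears stick_grip but pink or red is not meant. There is more than one size of the part that bears tile_center; the job needs the smaller.

How it is judged:
On the way, in this order (a step that is already met when the one before it is completed fails the run):
1. the terracotta tile lies flat on the infeed, long side along the feed, let go of (x of tile_center in the frame of finisher between -0.19 and -0.06 m and y of tile_center in the frame of finisher between -0.05 and 0.05 m and z of tile_center in the frame of finisher between 0.045 and 0.059 m and angle between tile_center's own z axis and vertical below 0.12 rad and angle between the x axis of tile_center and the x axis of finisher, either way round below 0.35 rad and contact force between the fingers and tile below 0.05 N), for 0.2 s.
2. the tile is under the guard, pushed by the push stick (x of tile_center in the frame of finisher between -0.05 and 0.05 m and y of tile_center in the frame of finisher between -0.042 and 0.042 m and z of tile_center in the frame of finisher between 0.045 and 0.059 m and angle between tile_center's own z axis and vertical below 0.12 rad and contact force between stick and tile above 0.05 N).
At the end, for the whole second after the job is handed in: The terracotta tile lies flat and still on the outfeed bed, its centre 69 to 132 mm past the middle of the guard and within 53 mm of the bed's centre line; the push stick lies flat and still on its mat, released, with its handle and the head's face within the mat's outline to 10 mm (x of tile_center in the frame of finisher between 0.069 and 0.132 m and y of tile_center in the frame of finisher between -0.053 and 0.053 m and z of tile_center in the frame of finisher between 0.045 and 0.059 m and angle between tile_center's own z axis and vertical below 0.12 rad and contact force between the fingers and tile below 0.05 N and linear speed of each of tile, stick below 0.02 m/s and z of stick_head in the frame of mat between 0.002 and 0.016 m and angle between stick_grip's own z axis and vertical below 0.1 rad and x of stick_head in the frame of mat between -0.15 and 0.15 m and y of stick_head in the frame of mat between -0.06 and 0.06 m and x of stick_grip in the frame of mat between -0.15 and 0.15 m and y of stick_grip in the frame of mat between -0.06 and 0.06 m and contact force between the fingers and stick below 0.05 N); the robot touches nothing.
It fails at once if the hand or arm touches the tile on the bed once it has begun to enter the guard, or beyond (contact force between any of the fingers, the arm and tile above 0.3 N and x of tile_center in the frame of finisher between -0.055 and 0.19 m and y of tile_center in the frame of finisher between -0.09 and 0.09 m and z of tile_center in the frame of finisher between 0.03 and 0.065 m).
It fails at once if the hand goes into the guard's opening (x of the grasp point in the frame of finisher between -0.03 and 0.03 m and y of the grasp point in the frame of finisher between -0.042 and 0.042 m and z of the grasp point in the frame of finisher below 0.08 m).
It fails at once if the blue tile is disturbed (more than 25 mm) (distance of glazed_center from where it was at the start of the episode above 0.025 m).
It fails at once if the jar is disturbed (more than 25 mm) (distance of jar from where it was at the start of the episode above 0.025 m).
It fails at once if the cup is disturbed (more than 25 mm) (distance of cup from where it was at the start of the episode above 0.025 m).
It also fails if it takes over 64 s, if anything falls off the work surface, if the arm or the gripper's body presses on something with over 40 N, if the wrist force passes 120 N, or if a joint passes its speed limit or range.

ROBOT

A 6-joint arm with a two-finger parallel gripper is mounted at the origin on the work surface. World frame = base frame: x ahead of the robot, y to its left, z up, the work surface at z = 0. Lengths are in m, angles in rad, forces in N, time in s.
With the tool pointing down it reaches from about 0.325 to 0.775 m from the base axis. Payload 5.5 kg.
Tool frame: the origin (TCP) lies at the very end of the fingers, on their centre line; the grasp point (between the pads) lies 19 mm behind it (bot.tcp_to_grasp is the distance from the TCP to the grasp point, in m); z points along the fingers, y is the direction in which the jaws open and shut (so a half turn about z gives the same grasp; the last joint's range is limited). The gripper opens to 88 mm and grips with 3 to 60 N. Pads are 20 mm wide; open, the fingers measure 115 mm over their backs; the gripper's body (75 mm by 178 mm) begins 61 mm behind the grasp point.
Start: joints at [-1.197, 0.091, 1.231, -0, 1.82, -0.057], TCP at [0.251, -0.545, 0.197] pointing down, gripper open.
Joint ranges: [-2.87, 2.87], [-0.86, 2.18], [0.17, 2.46], [-1.51, 4.65], [0.06, 2.69], [-2.65, 2.65]. Speed limits (rad/s): [2.57, 2.57, 3.01, 3.14, 3.14, 3.14].

INTERFACE

Orientations are given as a unit quaternion [x, y, z, w].
In Python, from rig import bot, cams gives the robot as it stands.
- The arm moves only by the tool play_rows, never from a script. Its argument "steps" is a list of rows, each an object with "delta_pos": the shift along the world's x, y, z in m, a list of three; "twist": the turn about the world's z in degrees; "gripper": the opening, from -1 (shut) to 1 (fully open). A call has 1 to 12 rows; each row is the pose to reach, as a shift and turn from the pose commanded when the call began; what a row does not reach only later rows make up. A row lasts 1/8 s, in which the tool goes at most 62.5 mm and 10.7 degrees, less where a joint would pass 70% of its speed; a pose out of reach is approached as far as the arm can. A call with a gripper value outside its range is refused whole. The fingers move at their own pace and stop on an object; the grip force is fixed at half the most. Time passes only in rows, so rows that repeat a pose let the fingers close. It gives the time, the measured TCP pose, the force and the opening at its end, in the units of the state.
- bot.get_state(): the state, without advancing time (a new reading comes with each control period).
- cams.capture(name): name is "side" or "top"; returns the picture (400x640x3 uint8, red, green, blue); there is no depth.
- cams.camera_params(name): a dict with "vfov" (degrees; the focal length in pixels is half the picture's height over the tangent of half this angle, whatever the lens; pixels are square), "cx", "cy" (the principal point, pixels), "T" (4x4, takes a point from camera to world coordinates). Camera axes: x right, y down, z forward; pixel columns grow to the right and rows downward; lengths in m; the calibration is good to about 2 mm. A picture is of the moment at which its call begins. camera_params takes no time and is no camera call.
- bot.hand_in(): hands the job in, once; it reports no verdict.
The state is a dict: "clock": time; "joint_positions": joint angles; "joint_velocities": joint speeds; "joint_efforts": joint torques, N m; "tool_pos": TCP position; "eef_rot": TCP orientation; "ft_force": force on the tool from outside, world axes, zero at the start; "ft_torque": the same for the moment, N m; "gripper_width": finger opening in m.
Only numpy, scipy, OpenCV 4.12 (cv2) and the standard library are available. Lean on these libraries where they do the work, as an engineer would, in place of code of your own. Each camera call takes 0.05 s, during which the arm holds its last target.

## Working session

There is one attempt and no reset: what is moved stays moved. The work goes in short steps, Python scripts to look and compute and a tool call to move; the robot and the scene stay as the last step left them, time stands still between calls to the robot, and variables do not carry over. Pictures are saved under pics/ and viewed, and the job is handed in when it is done.

Besides the shell and the picture viewer there is one more tool, called after "Emit:" by a JSON object that holds its "op" and its "data", one argument or row to a line. play_rows: Moves the arm, as the interface text tells. Its arguments: {"type":"object","properties":{"steps":{"type":"array","items":{"type":"object","properties":{"delta_pos":{"type":"array","items":{"type":"number"}},"twist":{"type":"number"},"gripper":{"type":"number"}}}}},"required":["steps"]}

```bash
mkdir -p pics; python3 - <<'E'
from rig import bot,cams
import cv2
for n in("side","top"):
    im=cams.capture(n); cv2.imwrite(f"pics/{n}0.png",im[:,:,::-1]); p=cams.camera_params(n); print(n,p)
print(bot.get_state()); print(bot.tcp_to_grasp)
E
```

```text
side {'vfov': 43.98633993223004, 'cx': 321.6681750253174, 'cy': 195.92573310512913, 'T': array([[ 0.6251521 ,  0.46971889, -0.623337  ,  1.6683772 ],
       [ 0.78041549, -0.36422868,  0.50822154, -0.94707673],
       [ 0.01168404, -0.80417761, -0.59427422,  1.08254901],
       [ 0.        ,  0.        ,  0.        ,  1.        ]])}
top {'vfov': 52.170429773273185, 'cx': 321.1957223175503, 'cy': 203.4363560436363, 'T': array([[-0.02265593, -0.9800013 ,  0.19769712,  0.29736849],
       [-0.99955767,  0.02601513,  0.01441072, -0.07761886],
       [-0.01926564, -0.19728319, -0.98015722,  1.42878428],
       [ 0.        ,  0.        ,  0.        ,  1.        ]])}
{'clock': 0.1, 'joint_positions': array([-1.19670875e+00,  9.17529569e-02,  1.23176982e+00,  2.38969178e-06,
        1.81978743e+00, -5.66798021e-02]), 'joint_velocities': array([-8.56438190e-04,  1.50672276e-05, -3.06960450e-03, -1.48969984e-03,
        1.06408537e-03, -5.85651045e-04]), 'joint_efforts': array([ 4.17121919e-03, -4.47857273e+01, -4.07570100e+01,  7.01242732e-02,
        2.84801406e-02, -1.10772655e-04]), 'tool_pos': array([ 0.25043729, -0.54489275,  0.19573586]), 'eef_rot': array([ 9.76894040e-01,  2.13722477e-01, -1.34575663e-04, -8.48164721e-04]), 'ft_force': array([0.08523891, 0.20698545, 0.17113531]), 'ft_torque': array([-0.0067473 , -0.02593386,  0.00958493]), 'gripper_width': 0.0878329465928931}
0.0187
```

View pics/side0.png

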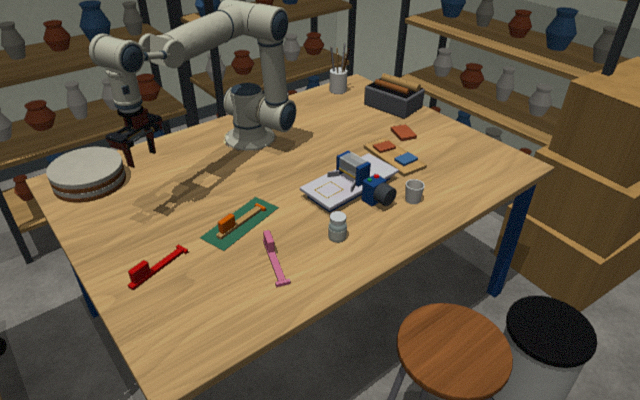

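View pics/top0.png

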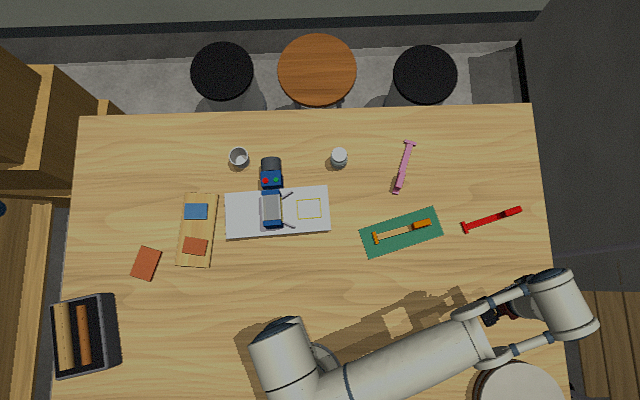

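```bash
cat > h.py <<'E'
import numpy as np,cv2
from rig import bot,cams
P={n:cams.camera_params(n) for n in("side","top")}
def K(n):
    p=P[n];f=200/np.tan(np.radians(p["vfov"]/2));return f,p["cx"],p["cy"]
def ray(n,uv):
    f,cx,cy=K(n);T=P[n]["T"];d=T[:3,:3]@np.array([(uv[0]-cx)/f,(uv[1]-cy)/f,1]);return T[:3,3],d
def plane(n,uv,z):
    o,d=ray(n,uv);return o+d*(z-o[2])/d[2]
def proj(n,X):
    f,cx,cy=K(n);T=P[n]["T"];c=T[:3,:3].T@(np.array(X)-T[:3,3]);return np.array([f*c[0]/c[2]+cx,f*c[1]/c[2]+cy])
def tri(a,b):
    o1,d1=ray("top",a);o2,d2=ray("side",b);d1/=np.linalg.norm(d1);d2/=np.linalg.norm(d2)
    s=np.linalg.lstsq(np.c_[d1,-d2],o2-o1,rcond=None)[0];p,q=o1+s[0]*d1,o2+s[1]*d2
    return (p+q)/2,np.linalg.norm(p-q)
def crop(im,x0,y0,x1,y1,k,name):
    cv2.imwrite(name,cv2.resize(im[y0:y1,x0:x1,::-1],None,fx=k,fy=k,interpolation=cv2.INTER_CUBIC))
E
python3 - <<'E'
import cv2
for n,b in(("top",[(120,140,340,290,"a"),(340,130,540,270,"b")]),("side",[(290,110,440,220,"a"),(110,180,310,300,"b")])):
    im=cv2.imread(f"pics/{n}0.png")
    for x0,y0,x1,y1,l in b:
        c=cv2.resize(im[y0:y1,x0:x1],None,fx=3.6,fy=3.6,interpolation=cv2.INTER_CUBIC);cv2.imwrite(f"pics/{n}0{l}.png",c)
E
```

```text
(no output)
```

View pics/top0a.png

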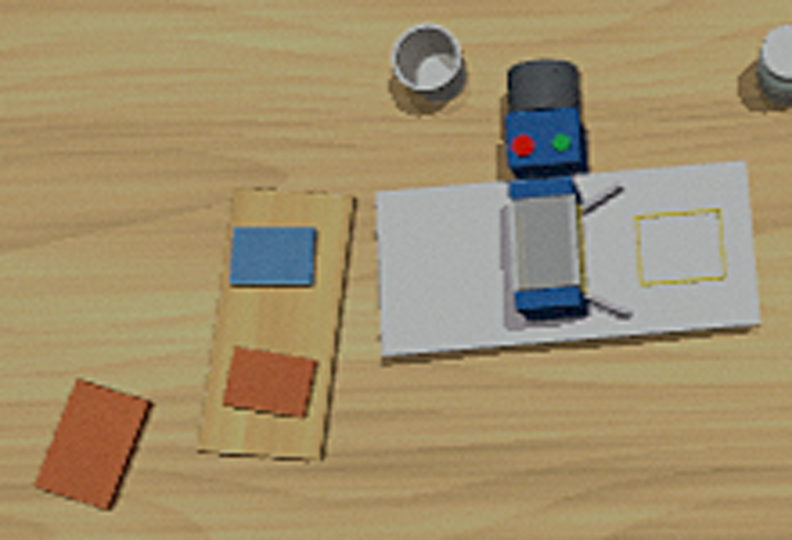

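View pics/top0b.png

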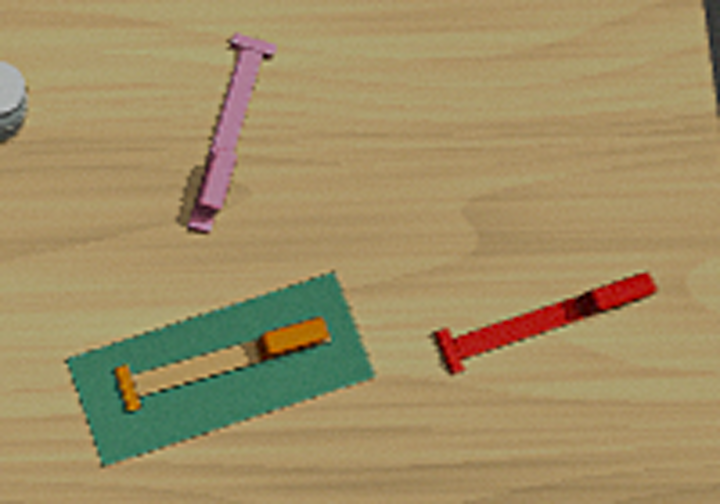

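View pics/side0a.png

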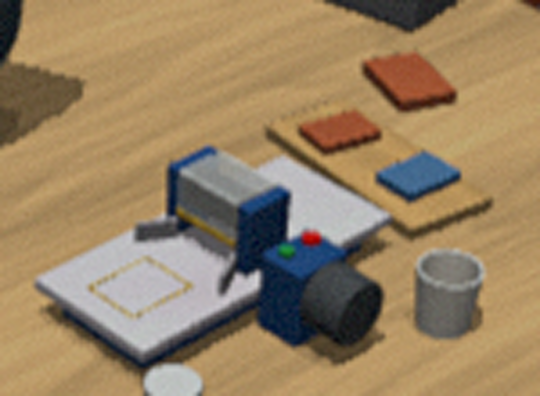

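View pics/side0b.png

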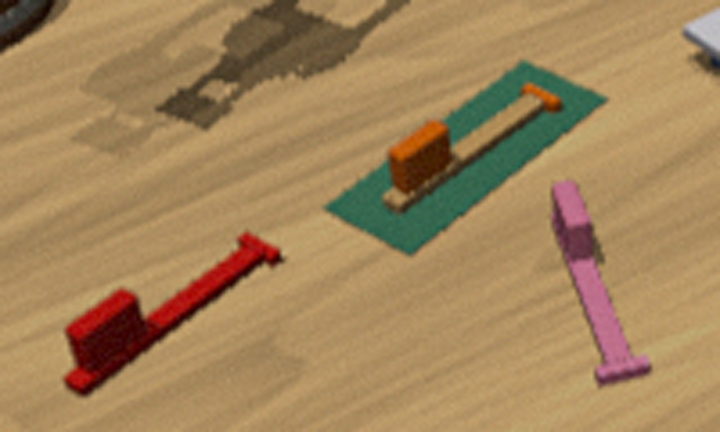

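Candidates in the top view:
- **Terracotta tiles:** (195,246) is the smaller one and lies on the ware board. (146,263) is larger and lies on the table. I need the first.
- **Sticks:** the orange-handled one is on the green mat, handle (423,225) and head (376,238). The pink one at (404,167) and the red one at (490,220) are decoys.

The crops confirm this. Next I'll measure.

```bash
cat >> h.py <<'E'
def masks(im):
    h=cv2.cvtColor(im,cv2.COLOR_RGB2HSV).astype(int);H,S,V=h[...,0],h[...,1],h[...,2]
    return {"terra":((H<=9)|(H>=176))&(S>130)&(V>80),"blue":(H>98)&(H<118)&(S>90)&(V>100),
     "green":(H>60)&(H<95)&(S>90),"orange":(H>=9)&(H<=19)&(S>190)&(V>70),"bed":(S<45)&(V>140)}
def blobs(m,amin=20):
    n,l,s,c=cv2.connectedComponentsWithStats(m.astype(np.uint8)*255)
    return [(l==i,s[i],c[i]) for i in range(1,n) if s[i][4]>=amin]
E
python3 - <<'E'
from h import *
for n in("top","side"):
    im=cv2.imread(f"pics/{n}0.png")[:,:,::-1]; M=masks(im)
    for k,m in M.items():
        for b,s,c in blobs(m,25):
            if not(100<c[0]<530 and 120<c[1]<310): continue
            cn=max(cv2.findContours(b.astype(np.uint8),0,2)[0],key=cv2.contourArea)
            r=cv2.minAreaRect(cn); print(n,k,s[4],np.round(c,1),np.round(cv2.boxPoints(r),1).tolist())
E
```

```text
top terra 107 [512.6 210.6] [[503.5, 210.5], [519.7000122070312, 205.10000610351562], [521.5999755859375, 210.8000030517578], [505.3999938964844, 216.1999969482422]]
top terra 271 [480.  221.8] [[460.5, 222.10000610351562], [496.29998779296875, 206.6999969482422], [501.1000061035156, 217.89999389648438], [465.29998779296875, 233.3000030517578]]
top blue 236 [270.9 177.2] [[261.0, 170.0], [280.0, 170.0], [280.0, 185.0], [261.0, 185.0]]
top blue 83 [270.1 191.7] [[261.6000061035156, 190.10000610351562], [278.0, 188.60000610351562], [278.3999938964844, 193.39999389648438], [262.1000061035156, 194.89999389648438]]
top blue 343 [195.3 210.9] [[184.0, 203.0], [206.0, 203.0], [206.0, 218.0], [184.0, 218.0]]
top blue 88 [271.5 222.4] [[262.6000061035156, 220.89999389648438], [279.8999938964844, 219.3000030517578], [280.3999938964844, 224.0], [263.0, 225.5]]
top green 1960 [400.3 232.5] [[358.5, 229.39999389648438], [433.3999938964844, 204.8000030517578], [443.1000061035156, 234.3000030517578], [368.1000061035156, 258.8999938964844]]
top orange 108 [421.5 223. ] [[412.29998779296875, 222.5], 
[... 2816 characters left out ...]
30.8000030517578, 212.10000610351562], [238.3000030517578, 222.0], [222.10000610351562, 234.1999969482422]]
side bed 112 [230.7 138.1] [[223.3000030517578, 132.5], [233.0, 129.0], [238.10000610351562, 143.10000610351562], [228.39999389648438, 146.6999969482422]]
side bed 549 [372.8 164.2] [[338.8999938964844, 158.89999389648438], [348.3999938964844, 141.8000030517578], [397.6000061035156, 168.89999389648438], [388.20001220703125, 186.0]]
side bed 1069 [330.5 189.2] [[299.79998779296875, 186.60000610351562], [349.3999938964844, 161.8000030517578], [363.6000061035156, 190.1999969482422], [314.0, 215.0]]
side bed 138 [337.6 216.1] [[330.0, 211.0], [345.0, 211.0], [345.0, 221.0], [330.0, 221.0]]
```

```bash
python3 - <<'E'
from h import *
im=cv2.imread("pics/top0.png")[:,:,::-1];h=cv2.cvtColor(im,cv2.COLOR_RGB2HSV)
print(h[246,190:200].tolist(),h[263,146].tolist(),h[225,235].tolist(),h[225,423].tolist())
H=h[...,0].astype(int);S=h[...,1];V=h[...,2]
def show(nm,n,m,box,z,dil=0.0):
    x0,y0,x1,y1=box;mm=np.zeros_like(m);mm[y0:y1,x0:x1]=m[y0:y1,x0:x1]
    b=max(blobs(mm,10),key=lambda t:t[1][4]);bb=b[0]
    cn=max(cv2.findContours(bb.astype(np.uint8),0,2)[0],key=cv2.contourArea)
    # filled mask area centroid in world at z: cast pixel rays
    fm=np.zeros(m.shape,np.uint8);cv2.drawContours(fm,[cn],-1,1,-1);v,u=np.nonzero(fm)
    W=np.array([plane(n,(a,c),z)[:2] for a,c in zip(u,v)])
    r=cv2.minAreaRect((W*1000).astype(np.float32))
    C=np.cov(W.T);w,E=np.linalg.eigh(C);a=np.degrees(np.arctan2(E[1,1],E[0,1]))
    print(nm,n,len(W),"cen",np.round(W.mean(0),4),"LxW",np.round(np.sqrt(12*w[::-1])*1000,1),"ang",round(a,1),"rect",np.round(r[0],1),np.round(r[1],1),round(r[2],1), "pix",b[2].round(2))
for n in("top","side"):
    im=cv2.imread(f"pics/{n}0.png")[:,:,::-1];h=cv2.cvtColor(im,cv2.COLOR_RGB2HSV).astype(int);H,S,V=h[...,0],h[...,1],h[...,2]
    terra=((H<=11)|(H>=176))&(S>130)&(V>(110 if n=="top" else 90)); M=masks(im)
    tb=(178,230,214,264) if n=="top" else (365,135,398,158)
    show("tile",n,terra,tb,.032)
    show("big",n,terra,(128,240,165,285) if n=="top" else (385,118,425,143),.014)
    show("blue",n,M["blue"],(178,195,214,225) if n=="top" else (390,145,425,170),.032)
    show("mat",n,M["green"],(340,190,460,270) if n=="top" else (190,180,290,270),.003)
    show("handle",n,M["orange"],(405,210,440,235) if n=="top" else (205,205,245,240),.063)
    show("head",n,M["orange"],(365,225,385,250) if n=="top" else (250,195,275,215),.017)
    show("bed",n,(M["bed"]) ,(215,180,335,245) if n=="top" else (290,155,366,220),.045)
E
```

```text
[[10, 163, 160], [11, 169, 160], [10, 172, 156], [10, 174, 155], [10, 174, 158], [10, 167, 162], [11, 173, 159], [10, 174, 157], [11, 169, 154], [11, 170, 156]] [9, 165, 158] [90, 7, 174] [16, 255, 185]
tile top 353 cen [0.4425 0.3826] LxW [78.5 53.7] ang 81.6 rect [442.1 382.5] [78.5 54.1] 79.9 pix [194.25 245.72]
big top 661 cen [0.3887 0.5577] LxW [106.6  74.3] ang 160.5 rect [389.5 557.6] [ 74.3 106.8] 71.2 pix [144.94 263.02]
blue top 343 cen [0.5641 0.3838] LxW [79.3 54.4] ang 87.8 rect [565.7 383.8] [78.6 53.4] 88.5 pix [195.27 210.94]
mat top 2417 cen [ 0.4759 -0.3316] LxW [275.9 107.6] ang 106.6 rect [ 476.5 -332.4] [108.2 276.5] 16.6 pix [400.27 232.54]
handle top 109 cen [ 0.4967 -0.3934] LxW [58.5 21.2] ang 103.4 rect [ 495.6 -393. ] [22.6 58. ] 14.5 pix [421.5  223.05]
head top 40 cen [ 0.4581 -0.2395] LxW [42.7 12. ] ang -162.8 rect [ 457.4 -239.5] [41.3 11. ] 15.6 pix [374.84 237.32]
bed top 3829 cen [0.5526 0.0929] LxW [398.3 162.3] ang 93.5 rect [554.3  96.9] [160.  360.6] 3.4 pix [273.28 211.9 ]
tile side 131 cen [0.4501 0.376 ] LxW [78.  56.3] ang 80.3 rect [449.9 376.3] [79.8 55.7] 77.4 pix [383.96 145.53]
big side 209 cen [0.3922 0.5547] LxW [110.3  76.1] ang 157.9 rect [390.4 554.9] [ 75.2 110.7] 70.4 pix [403.34 131.15]
blue side 136 cen [0.5729 0.3772] LxW [76.8 53.6] ang 87.7 rect [573.  377.5] [75.9 52.8] 88.2 pix [405.79 157.91]
mat side 981 cen [ 0.4918 -0.3456] LxW [302.3 116.1] ang 107.4 rect [ 480.7 -335.9] [104.4 274.2] 16.6 pix [239.01 224.83]
handle side 175 cen [ 0.5225 -0.4108] LxW [85.3 37.4] ang 132.1 rect [ 524.  -413.2] [45.8 95.2] 54.4 pix [225.23 222.86]
head side 30 cen [ 0.4694 -0.2454] LxW [52.3 15.3] ang -173.2 rect [ 467.6 -245.4] [48.6 15.8] 5.5 pix [260.57 206.8 ]
bed side 1133 cen [ 0.567  -0.0091] LxW [165.2 153.7] ang 56.0 rect [562.5   2.8] [161. 178.] 3.5 pix [330.49 189.22]
```

```bash
python3 - <<'E'
from h import *
def pc(c,o): return (np.array(c)+.5)/3.6-.5+np.array(o)
A,S=(120,140),(290,110);B,SB=(340,130),(110,180)
pts={"bed infeed far":((745,162),A,(142,353),S),"bed infeed near":((760,325),A,(38,283),S),"bed outfeed far":((377,193),A,(388,214),S),
"yel infeed far":((721,210),A,(140,309),S),"yel in near":((725,278),A,(90,289),S),"yel fwd far":((637,217),A,(191,287),S),"yel fwd near":((641,285),A,(142,259),S),
"tile a(far,left)":((316,359),A,(381,128),S),"tile near left":((235,347),A,(350,110),S),"tile b":((307,415),A,(334,142),S),"tile c":((224,405),A,(301,128),S),
"mat 1":((66,360),B,(607,99),SB),"mat 2":((333,271),B,(411,254),SB),"mat 3":((374,377),B,(326,208),SB),"mat 4":((103,465),B,(524,60),SB),
"hand front-far":((259,338),B,(447,130),SB),"hand rear far":((322,318),B,(394,161),SB),"hand rear near":((328,340),B,(391,148),SB),
"head far":((115,367),B,(560,98),SB),"head near":((126,411),B,(524,86),SB)}
for k,(a,o,b,q) in pts.items():
    X,r=tri(pc(a,o),pc(b,q));print(k,np.round(X*1000,1),"gap",round(r*1000,1),"from top at z",np.round(plane("top",pc(a,o),X[2])[:2]*1000,1))
E
```

```text
bed infeed far [643.9 -77.8  40.2] gap 0.6 from top at z [644.  -77.6]
bed infeed near [485.7 -86.3  36.3] gap 3.7 from top at z [484.7 -87.8]
bed outfeed far [621.5 279.4  43.5] gap 1.8 from top at z [622.  280.2]
yel infeed far [597.5 -49.3  51.5] gap 10.0 from top at z [594.5 -53.4]
yel in near [531.  -54.5  40.6] gap 2.7 from top at z [530.2 -55.6]
yel fwd far [591.9  28.   41.6] gap 0.0 from top at z [591.9  28. ]
yel fwd near [524.1  23.   41. ] gap 4.6 from top at z [525.5  24.9]
tile a(far,left) [482.9 362.   44.5] gap 66.8 from top at z [461.8 334.1]
tile near left [464.6 393.3  62.9] gap 27.6 from top at z [472.8 405.5]
tile b [424.1 370.6  -0.9] gap 37.7 from top at z [412.7 354.6]
tile c [405.  401.8  14.7] gap 64.3 from top at z [423.  430.7]
mat 1 [ 488.4 -184.    -2.1] gap 0.2 from top at z [ 488.4 -183.9]
mat 2 [ 5.695e+02 -4.503e+02  3.000e-01] gap 0.9 from top at z [ 569.7 -449.9]
mat 3 [ 464.7 -480.9   -1.5] gap 2.3 from top at z [ 464.2 -482. ]
mat 4 [ 385.5 -215.3    0. ] gap 0.1 from top at z [ 385.5 -215.2]
hand front-far [ 496.6 -363.6   52.2] gap 3.3 from top at z [ 497.4 -362.1]
hand rear far [ 512.5 -424.6   56.7] gap 7.2 from top at z [ 514.2 -421.4]
hand rear near [ 493.8 -423.2   59.1] gap 3.7 from top at z [ 492.9 -424.9]
head far [ 477.7 -230.5   14.7] gap 1.9 from top at z [ 478.2 -229.6]
head near [ 434.3 -241.8    8.7] gap 6.8 from top at z [ 436.1 -238.8]
```

```bash
python3 - <<'E'
from h import *
def pc(c,o): return (np.array(c)+.5)/3.6-.5+np.array(o)
A,S=(120,140),(290,110)
for a,b in (((235,347),(381,128)),((224,405),(350,110)),((307,415),(301,128)),((316,359),(334,142))):
    X,r=tri(pc(a,A),pc(b,S));print(np.round(X*1000,1),round(r*1000,1),np.round(plane("top",pc(a,A),.032)*1000,1))
q=[plane("top",pc(c,A),.045)[:2]*1000 for c in((745,162),(760,325),(382,355),(377,193))]
print("bed",np.round(q,1))
f=(q[3]+q[2]-q[0]-q[1])/2;L=np.hypot(*f);f/=L;a=np.degrees(np.arctan2(f[1],f[0]));m=np.mean(q,0);o=m+f*10
print("len",L,"ang",a,"center",m,"origin",o,"load",o-120*f,"unload",o+100*f)
y=[plane("top",pc(c,A),.045)[:2]*1000 for c in((721,210),(725,278),(637,217),(641,285))];print("yellow mid",np.mean(y,0))
E
```

```text
[476.8 416.6  31.4] 0.1 [476.7 416.4  32. ]
[420.9 424.7  27.4] 3.4 [421.5 424.5  32. ]
[412.  348.8  24.8] 4.4 [410.1 344.7  32. ]
[466.7 342.6  33.2] 11.9 [463.3 337.8  32. ]
bed [[642.8 -77.6]
 [483.5 -87.8]
 [464.  271.2]
 [621.7 279.8]]
len 358.72176294119953 ang 93.253009617085 center [553.00177663  96.40464008] origin [552.43432433 106.388527  ] load [559.24375201 -13.41811595] unload [546.75980125 206.22739612]
yellow mid [560.34411259 -14.13561637]
```

Emit:
{"op": "play_rows", "data": {
  "steps": [
    {"delta_pos":[0.03,0.05,0.03],"twist":8,"gripper":1},
    {"delta_pos":[0.06,0.1,0.05],"twist":16,"gripper":1},
    {"delta_pos":[0.09,0.15,0.06],"twist":24,"gripper":1},
    {"delta_pos":[0.12,0.2,0.06],"twist":32,"gripper":1},
    {"delta_pos":[0.14,0.26,0.06],"twist":40,"gripper":1},
    {"delta_pos":[0.16,0.32,0.06],"twist":48,"gripper":1},
    {"delta_pos":[0.18,0.38,0.06],"twist":56.6,"gripper":1},
    {"delta_pos":[0.185,0.44,0.06],"twist":56.6,"gripper":1},
    {"delta_pos":[0.19,0.5,0.06],"twist":56.6,"gripper":1},
    {"delta_pos":[0.19,0.56,0.06],"twist":56.6,"gripper":1},
    {"delta_pos":[0.19,0.62,0.06],"twist":56.6,"gripper":1},
    {"delta_pos":[0.19,0.68,0.06],"twist":56.6,"gripper":1}
  ]
}}

```text
clock: 1.6
tool_pos: [0.4401, 0.1367, 0.2564]
eef_rot: [0.759, 0.651, -0.0, 0.0]
ft_force: [0.9, -0.3, -0.5]
gripper_width: 0.0878
```

Emit:
{"op": "play_rows", "data": {
  "steps": [
    {"delta_pos":[0.0,0.06,0],"twist":0,"gripper":1},
    {"delta_pos":[0.0015,0.12,0],"twist":0,"gripper":1},
    {"delta_pos":[0.0015,0.18,-0.04],"twist":0,"gripper":1},
    {"delta_pos":[0.0015,0.247,-0.08],"twist":0,"gripper":1},
    {"delta_pos":[0.0015,0.247,-0.14],"twist":0,"gripper":1},
    {"delta_pos":[0.0015,0.247,-0.157],"twist":0,"gripper":1},
    {"delta_pos":[0.0015,0.247,-0.157],"twist":0,"gripper":1},
    {"delta_pos":[0.0015,0.247,-0.157],"twist":0,"gripper":1}
  ]
}}

```text
clock: 2.6
tool_pos: [0.4427, 0.3819, 0.1015]
eef_rot: [0.759, 0.651, 0.001, 0.0]
ft_force: [0.5, -0.8, 0.5]
gripper_width: 0.0879
```

```bash
cat > look.py <<'E'
import sys
from h import *
from scipy.spatial.transform import Rotation as R
tag=sys.argv[1]
for a in sys.argv[2:]:
    n,x0,y0,x1,y1,k=a.split(",");im=cams.capture(n);cv2.imwrite(f"pics/{n}{tag}_full.png",im[:,:,::-1]);crop(im,int(x0),int(y0),int(x1),int(y1),float(k),f"pics/{n}{tag}.png")
s=bot.get_state();Ry=R.from_quat(s["eef_rot"]).as_matrix()
print("t",round(s["clock"],2),"pos",np.round(s["tool_pos"]*1000,1),"jaw",round(np.degrees(np.arctan2(Ry[1,1],Ry[0,1])),1),"tilt",np.round(Ry[:,2],4),"F",np.round(s["ft_force"],2),"T",np.round(s["ft_torque"],3),"w",round(s["gripper_width"]*1000,1),"j",np.round(s["joint_positions"],2))
E
python3 look.py 1 top,120,180,320,300,4 side,290,80,440,180,5
```

```text
t 2.7 pos [443.2 382.1 102.5] jaw -8.8 tilt [ 0.0033  0.0025 -1.    ] F [-0.16  0.59  0.19] T [-0.059 -0.081 -0.023] w 87.8 j [ 0.65  0.05  1.44 -0.    1.65  0.81]
```

View pics/top1.png

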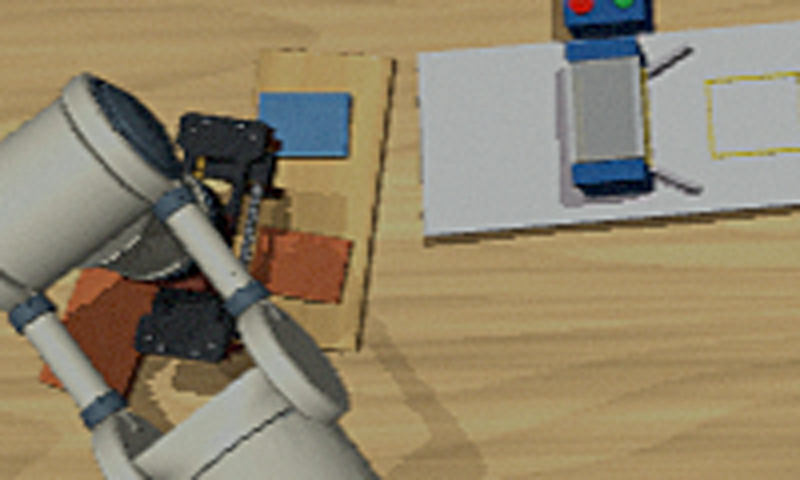

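View pics/side1.png

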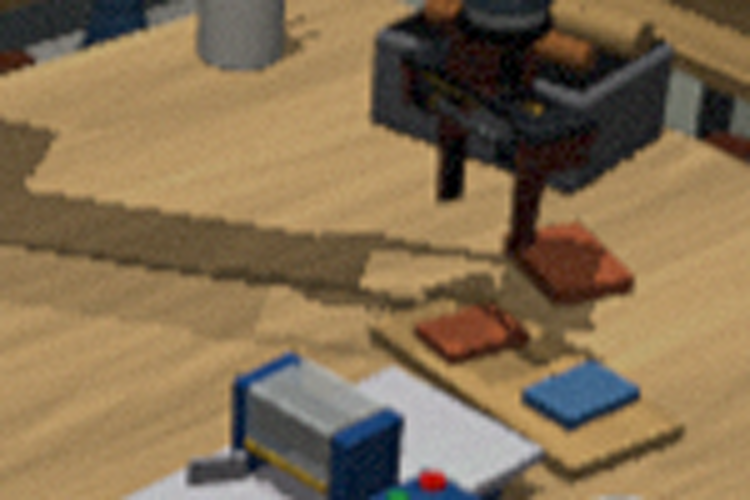

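```bash
python3 - <<'E'
from h import *
c=np.array([.4432,.3821,.1025]);j=np.array([np.cos(np.radians(-8.8)),np.sin(np.radians(-8.8)),0])
for s in(-.044,-.057,.044,.057):
    p=proj("side",c+s*j);print(s,(p-np.array([290,80]))*5, (proj("top",c+s*j)-[120,180])*4)
E
```

```text
-0.044 [445.49785794 224.48716278] [259.22669163 307.38846761]
-0.057 [436.45840606 217.92219939] [256.09867138 323.39108295]
0.044 [508.84132631 270.49078732] [280.09359573 200.63562965]
0.057 [518.52968286 277.52702214] [283.13153981 185.09383436]
```

Emit:
{"op": "play_rows", "data": {
  "steps": [
    {"delta_pos":[0,0,-0.04],"twist":0,"gripper":1},
    {"delta_pos":[0,0,-0.055],"twist":0,"gripper":1},
    {"delta_pos":[0,0,-0.055],"twist":0,"gripper":1}
  ]
}}

```text
clock: 3.08
tool_pos: [0.4418, 0.3813, 0.0444]
eef_rot: [0.759, 0.651, -0.001, -0.0]
ft_force: [-0.6, -0.3, -1.2]
gripper_width: 0.0876
```

```bash
python3 look.py 2 side,350,100,430,160,10 top,150,180,230,260,8; python3 - <<'E'
from h import *
s=bot.get_state();c=s["tool_pos"];j=np.array([np.cos(np.radians(-8.8)),np.sin(np.radians(-8.8)),0])
for d in(-.044,-.0575,.044,.0575):
    print(d,((proj("side",c+d*j)-[350,100]+.5)*10).round(),((proj("top",c+d*j)-[150,180]+.5)*8).round())
E
```

```text
t 3.17 pos [442.7 382.2  46.4] jaw -8.7 tilt [ 0.0016  0.0012 -1.    ] F [-0.19 -0.03  1.17] T [-0.031 -0.073 -0.002] w 87.7 j [0.65 0.07 1.52 0.   1.55 0.81]
-0.044 [285. 372.] [328. 629.]
-0.0575 [266. 358.] [322. 661.]
0.044 [409. 466.] [368. 424.]
0.0575 [429. 481.] [374. 393.]
```

View pics/side2.png

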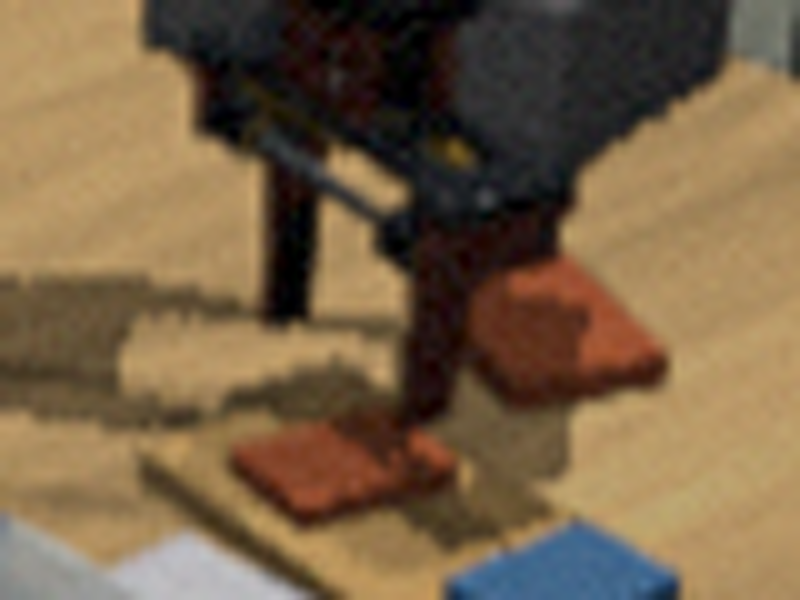

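View pics/top2.png

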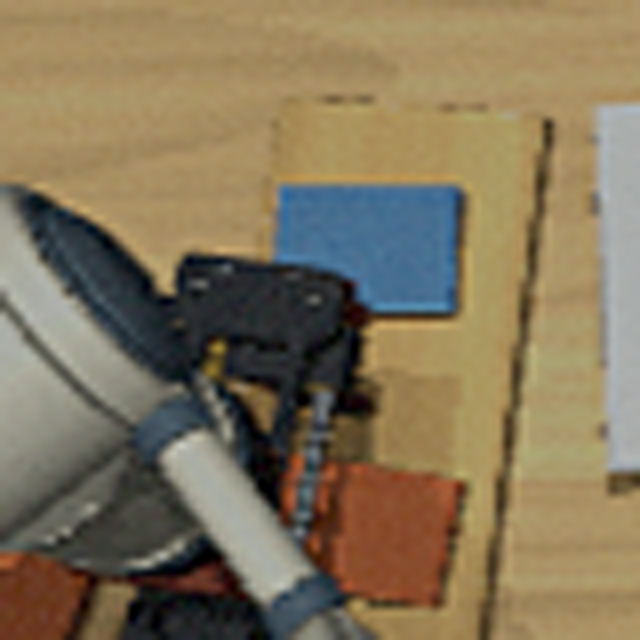

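Emit:
{"op": "play_rows", "data": {
  "steps": [
    {"delta_pos":[0,0,0.003],"twist":0,"gripper":0.5},
    {"delta_pos":[0,0,0.003],"twist":0,"gripper":0.5},
    {"delta_pos":[0,0,0.003],"twist":0,"gripper":0.5},
    {"delta_pos":[0,0,0.003],"twist":0,"gripper":0.5}
  ]
}}

```text
clock: 3.68
tool_pos: [0.4421, 0.3818, 0.0478]
eef_rot: [0.759, 0.651, 0.0, 0.0]
ft_force: [0.1, 1.1, -0.0]
gripper_width: 0.0656
```

```bash
python3 look.py 3 side,350,100,430,160,10; python3 - <<'E'
from h import *
s=bot.get_state();c=s["tool_pos"];j=np.array([np.cos(np.radians(-8.8)),np.sin(np.radians(-8.8)),0])
for d in(-.033,-.047,.033,.047):
    print(d,((proj("side",c+d*j)-[350,100]+.5)*10).round(),((proj("top",c+d*j)-[150,180]+.5)*8).round())
E
```

```text
t 3.73 pos [442.  381.8  47.7] jaw -8.7 tilt [-0. -0. -1.] F [-0.09 -0.03 -0.06] T [-0.007 -0.032  0.014] w 65.9 j [ 0.65  0.07  1.52 -0.    1.55  0.81]
-0.033 [298. 380.] [333. 605.]
-0.047 [279. 366.] [327. 638.]
0.033 [391. 451.] [363. 450.]
0.047 [412. 466.] [369. 418.]
```

View pics/side3.png

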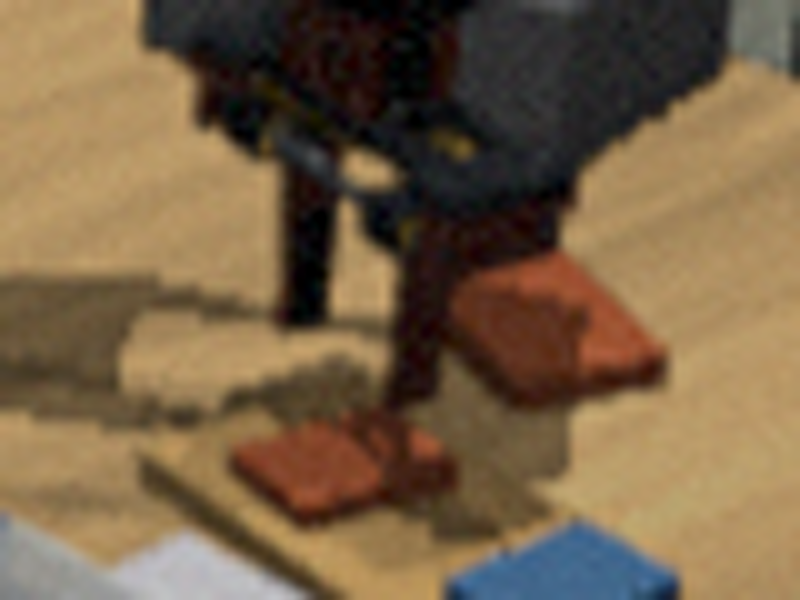

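Emit:
{"op": "play_rows", "data": {
  "steps": [
    {"delta_pos":[0,0,-0.01],"twist":0,"gripper":0.65},
    {"delta_pos":[0,0,-0.018],"twist":0,"gripper":0.65},
    {"delta_pos":[0,0,-0.018],"twist":0,"gripper":0.65}
  ]
}}

```text
clock: 4.1
tool_pos: [0.4413, 0.3812, 0.028]
eef_rot: [0.759, 0.651, -0.001, -0.0]
ft_force: [0.7, 0.1, -1.0]
gripper_width: 0.0721
```

```bash
python3 look.py 4 side,350,100,430,160,10
```

```text
t 4.15 pos [441.6 381.5  28.8] jaw -8.7 tilt [-0.0013 -0.001  -1.    ] F [-0.53 -0.   -0.51] T [-0.005 -0.061  0.03 ] w 72.8 j [0.65 0.08 1.54 0.   1.52 0.81]
```

View pics/side4.png

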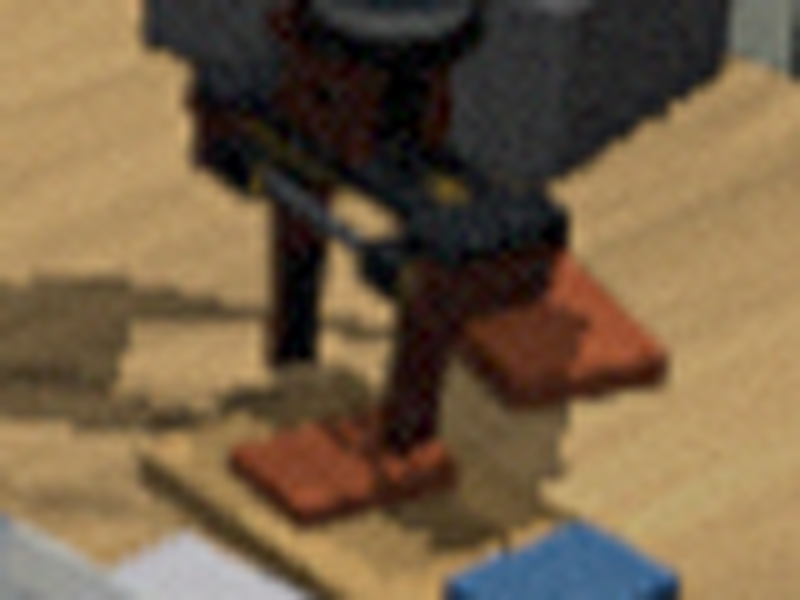

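Emit:
{"op": "play_rows", "data": {
  "steps": [
    {"delta_pos":[0,0,0],"twist":0,"gripper":0.15},
    {"delta_pos":[0,0,0],"twist":0,"gripper":0.15},
    {"delta_pos":[0,0,0],"twist":0,"gripper":0.15},
    {"delta_pos":[0,0,0],"twist":0,"gripper":0.15}
  ]
}}

```text
clock: 4.65
tool_pos: [0.4421, 0.3818, 0.0298]
eef_rot: [0.759, 0.651, 0.0, -0.0]
ft_force: [-0.4, -0.3, -0.6]
gripper_width: 0.0505
```

```bash
python3 look.py 5 side,350,100,430,160,10 top,150,180,230,260,8
```

```text
t 4.75 pos [442.1 381.8  29.8] jaw -8.7 tilt [ 1.e-04  1.e-04 -1.e+00] F [-0.33 -0.36 -0.01] T [ 0.002 -0.07   0.014] w 50.5 j [0.65 0.08 1.54 0.   1.52 0.81]
```

View pics/side5.png

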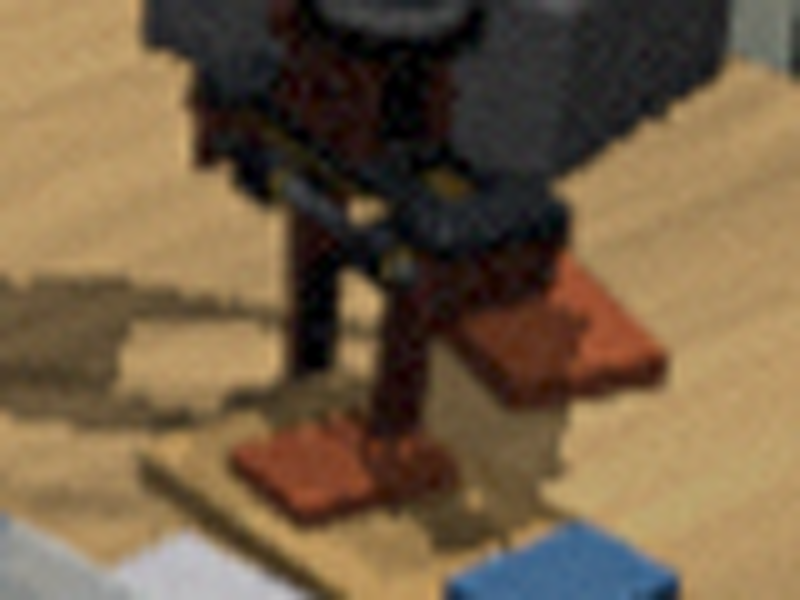

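View pics/top5.png

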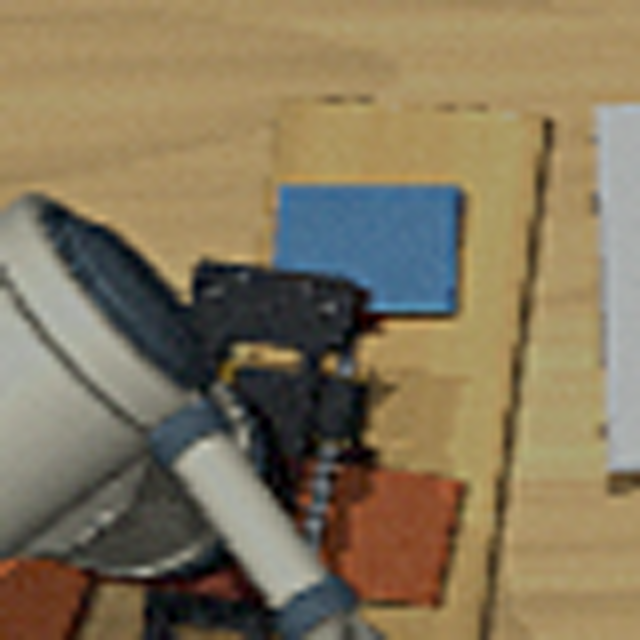

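```bash
python3 - <<'E'
from h import *
c=np.array([.4421,.3818,.0298]);a=np.radians(-8.7);j=np.array([np.cos(a),np.sin(a),0]);w=np.array([-np.sin(a),np.cos(a),0])
for h in (0,.018):
  for d in(-.025,-.038,.025,.038):
    for e in(-.01,.01):
      X=c+d*j+e*w+[0,0,h];print(h,d,e,((proj("side",X)-[350,100]+.5)*10).round(),((proj("top",X)-[150,180]+.5)*8).round())
E
```

```text
0 -0.025 -0.01 [286. 432.] [373. 592.]
0 -0.025 0.01 [325. 420.] [328. 586.]
0 -0.038 -0.01 [268. 418.] [368. 622.]
0 -0.038 0.01 [307. 407.] [322. 616.]
0 0.025 -0.01 [356. 486.] [395. 476.]
0 0.025 0.01 [396. 474.] [350. 471.]
0 0.038 -0.01 [375. 500.] [401. 447.]
0 0.038 0.01 [414. 488.] [355. 441.]
0.018 -0.025 -0.01 [290. 394.] [360. 589.]
0.018 -0.025 0.01 [329. 383.] [314. 583.]
0.018 -0.038 -0.01 [272. 381.] [354. 619.]
0.018 -0.038 0.01 [311. 369.] [308. 613.]
0.018 0.025 -0.01 [360. 448.] [382. 472.]
0.018 0.025 0.01 [400. 436.] [336. 466.]
0.018 0.038 -0.01 [379. 462.] [388. 442.]
0.018 0.038 0.01 [419. 450.] [342. 436.]
```

Emit:
{"op": "play_rows", "data": {
  "steps": [
    {"delta_pos":[0,-0.003,0],"twist":0,"gripper":0.7},
    {"delta_pos":[0,-0.003,0],"twist":0,"gripper":0.7},
    {"delta_pos":[0,-0.003,-0.01],"twist":0,"gripper":0.7},
    {"delta_pos":[0,-0.003,-0.018],"twist":0,"gripper":0.7},
    {"delta_pos":[0,-0.003,-0.022],"twist":0,"gripper":0.7},
    {"delta_pos":[0,-0.003,-0.022],"twist":0,"gripper":0.7}
  ]
}}

```text
clock: 5.5
tool_pos: [0.4417, 0.3786, 0.007]
eef_rot: [0.759, 0.651, -0.001, -0.0]
ft_force: [0.4, 0.2, 0.3]
gripper_width: 0.0747
```

```bash
python3 look.py 6 side,350,100,430,160,10
```

```text
t 5.55 pos [441.9 378.8   7.5] jaw -8.7 tilt [-3.e-04 -2.e-04 -1.e+00] F [-0.34 -0.4   0.17] T [-0.008 -0.065 -0.029] w 74.6 j [0.65 0.09 1.57 0.   1.48 0.8 ]
```

View pics/side6.png

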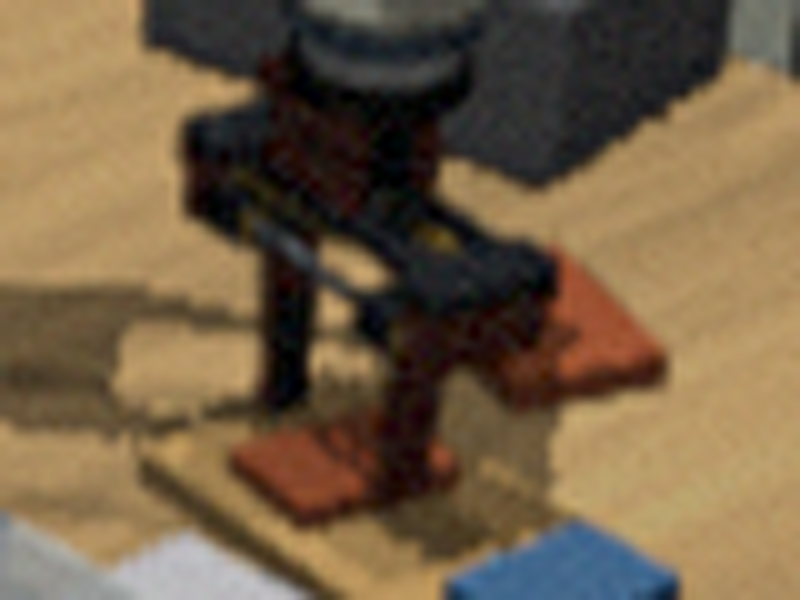

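Emit:
{"op": "play_rows", "data": {
  "steps": [
    {"delta_pos":[0,0,-0.004],"twist":0,"gripper":0.7},
    {"delta_pos":[0,0,-0.004],"twist":0,"gripper":0.7},
    {"delta_pos":[0,0,-0.004],"twist":0,"gripper":-0.2},
    {"delta_pos":[0,0,-0.004],"twist":0,"gripper":-0.2},
    {"delta_pos":[0,0,-0.004],"twist":0,"gripper":-0.2},
    {"delta_pos":[0,0,-0.004],"twist":0,"gripper":-0.2},
    {"delta_pos":[0,0,-0.004],"twist":0,"gripper":-0.2}
  ]
}}

```text
clock: 6.42
tool_pos: [0.4421, 0.3789, 0.0039]
eef_rot: [0.759, 0.651, 0.0, -0.0]
ft_force: [-0.4, 0.4, 1.1]
gripper_width: 0.055
```

```bash
python3 look.py 7 side,350,100,430,160,10
```

```text
t 6.47 pos [442.1 378.9   3.9] jaw -8.7 tilt [ 2.e-04  1.e-04 -1.e+00] F [-0.35  0.52  0.99] T [-0.024 -0.003 -0.01 ] w 54.9 j [ 0.65  0.09  1.57 -0.    1.48  0.8 ]
```

View pics/side7.png

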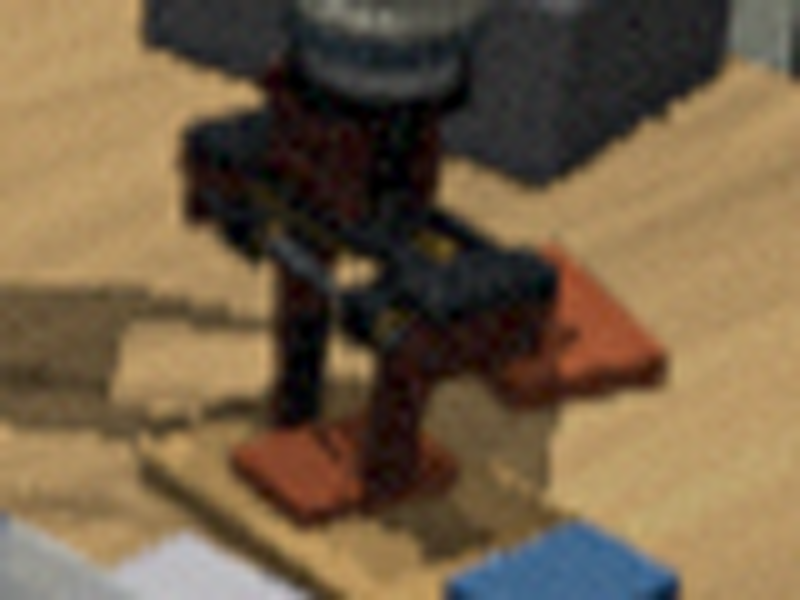

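Emit:
{"op": "play_rows", "data": {
  "steps": [
    {"delta_pos":[0,0,0.02],"twist":0,"gripper":-0.2},
    {"delta_pos":[0,0,0.06],"twist":0,"gripper":-0.2},
    {"delta_pos":[0,0,0.11],"twist":0,"gripper":-0.2},
    {"delta_pos":[0,0,0.16],"twist":0,"gripper":-0.2},
    {"delta_pos":[0.01,-0.04,0.18],"twist":3,"gripper":-0.2},
    {"delta_pos":[0.025,-0.09,0.18],"twist":6,"gripper":-0.2},
    {"delta_pos":[0.04,-0.14,0.18],"twist":9,"gripper":-0.2},
    {"delta_pos":[0.055,-0.19,0.18],"twist":12,"gripper":-0.2},
    {"delta_pos":[0.07,-0.24,0.18],"twist":12,"gripper":-0.2},
    {"delta_pos":[0.085,-0.29,0.18],"twist":12,"gripper":-0.2},
    {"delta_pos":[0.1,-0.34,0.18],"twist":12,"gripper":-0.2},
    {"delta_pos":[0.117,-0.396,0.18],"twist":12,"gripper":-0.2}
  ]
}}

```text
clock: 7.98
tool_pos: [0.5593, -0.0186, 0.1853]
eef_rot: [0.686, 0.727, 0.001, 0.001]
ft_force: [1.2, -0.6, -0.1]
gripper_width: 0.0551
```

Emit:
{"op": "play_rows", "data": {
  "steps": [
    {"delta_pos":[0,0,-0.03],"twist":0,"gripper":-0.2},
    {"delta_pos":[0,0,-0.08],"twist":0,"gripper":-0.2},
    {"delta_pos":[0,0,-0.11],"twist":0,"gripper":-0.2},
    {"delta_pos":[0,0,-0.13],"twist":0,"gripper":-0.2},
    {"delta_pos":[0,0,-0.14],"twist":0,"gripper":-0.2},
    {"delta_pos":[0,0,-0.14],"twist":0,"gripper":-0.2}
  ]
}}

```text
clock: 8.72
tool_pos: [0.5592, -0.0171, 0.0442]
eef_rot: [0.686, 0.727, 0.0, 0.0]
ft_force: [0.1, 1.2, -1.2]
gripper_width: 0.055
```

```bash
python3 look.py 8 top,215,160,345,250,6 side,290,130,400,220,7
```

```text
t 8.82 pos [559.9 -17.2  45.3] jaw 3.3 tilt [ 2.3e-03 -2.0e-04 -1.0e+00] F [-0.09  0.04 -0.12] T [ 0.031 -0.041  0.006] w 55.3 j [-0.09  0.01  1.59  0.    1.55 -0.15]
```

View pics/side8.png

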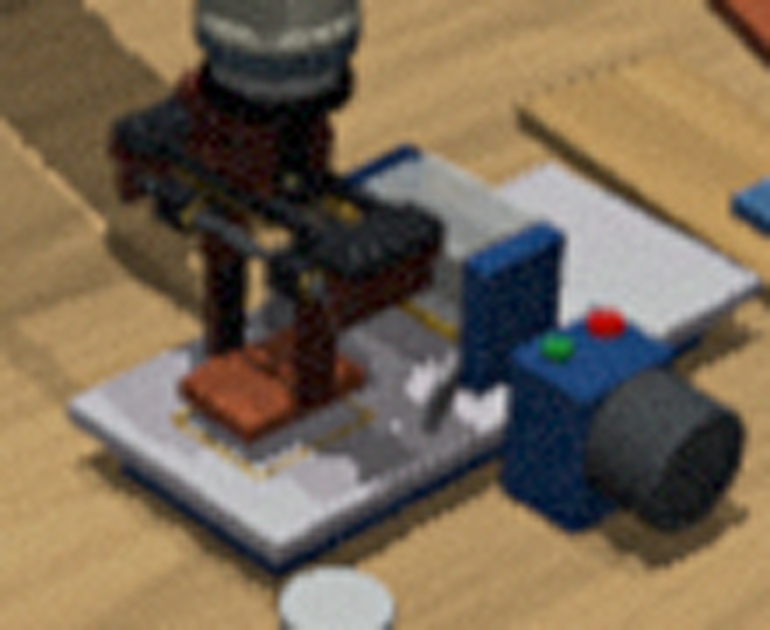

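View pics/top8.png

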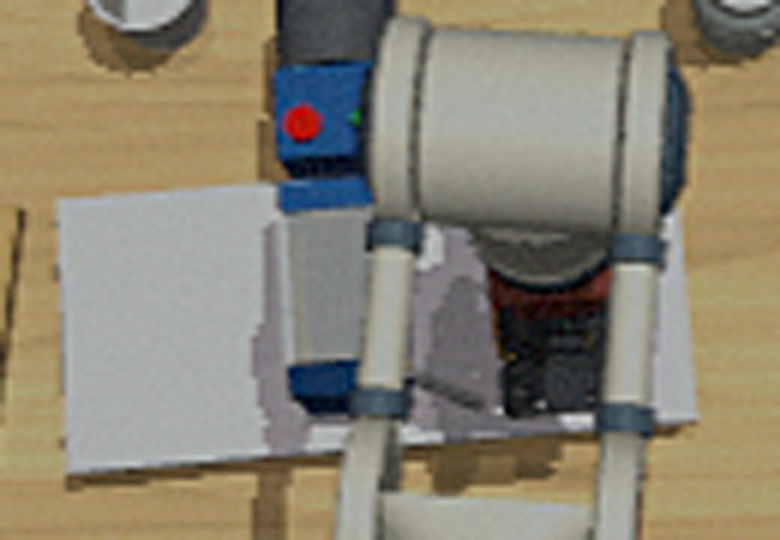

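Emit:
{"op": "play_rows", "data": {
  "steps": [
    {"delta_pos":[0,0,-0.006],"twist":0,"gripper":-0.2},
    {"delta_pos":[0,0,-0.01],"twist":0,"gripper":-0.2},
    {"delta_pos":[0,0,-0.0125],"twist":0,"gripper":-0.2},
    {"delta_pos":[0,0,-0.0125],"twist":0,"gripper":-0.2}
  ]
}}

```text
clock: 9.32
tool_pos: [0.559, -0.0172, 0.0311]
eef_rot: [0.687, 0.727, -0.0, -0.0]
ft_force: [0.6, -1.1, -1.4]
gripper_width: 0.055
```

```bash
python3 look.py 9 side,290,130,400,220,7
```

```text
t 9.38 pos [559.  -17.2  31.2] jaw 3.3 tilt [-1.e-04  0.e+00 -1.e+00] F [ 0.05 -0.02 -1.08] T [-0.028 -0.087 -0.028] w 55.0 j [-0.09  0.01  1.6  -0.    1.52 -0.15]
```

View pics/side9.png

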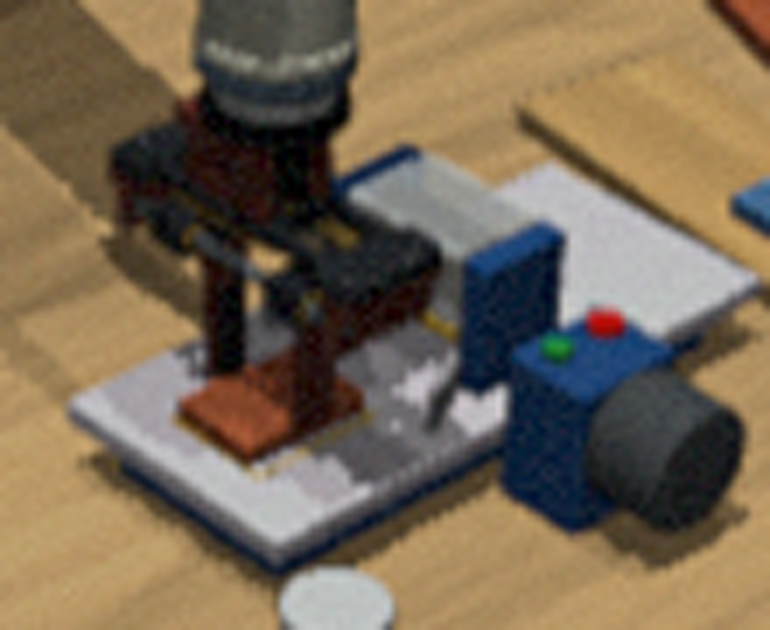

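Emit:
{"op": "play_rows", "data": {
  "steps": [
    {"delta_pos":[0,0,-0.0005],"twist":0,"gripper":-0.2},
    {"delta_pos":[0,0,-0.0005],"twist":0,"gripper":0.6},
    {"delta_pos":[0,0,-0.0005],"twist":0,"gripper":0.6},
    {"delta_pos":[0,0,0],"twist":0,"gripper":0.6},
    {"delta_pos":[0,0,0.03],"twist":0,"gripper":0.6},
    {"delta_pos":[0,0,0.09],"twist":0,"gripper":0.6},
    {"delta_pos":[0,-0.03,0.14],"twist":2,"gripper":0.6},
    {"delta_pos":[0,-0.08,0.16],"twist":4,"gripper":0.6},
    {"delta_pos":[-0.01,-0.13,0.16],"twist":6,"gripper":0.6},
    {"delta_pos":[-0.02,-0.19,0.16],"twist":8,"gripper":0.6},
    {"delta_pos":[-0.03,-0.25,0.16],"twist":10.8,"gripper":0.6}
  ]
}}

```text
clock: 10.75
tool_pos: [0.5287, -0.2689, 0.1915]
eef_rot: [0.614, 0.789, 0.0, 0.0]
ft_force: [-0.1, -0.1, -0.6]
gripper_width: 0.0701
```

```bash
python3 look.py 10 side,290,130,400,220,7 top,215,160,345,250,6
```

```text
t 10.85 pos [ 527.2 -272.6  190.5] jaw 13.8 tilt [-0.0015 -0.0016 -1.    ] F [0.45 0.63 1.07] T [-0.008 -0.115  0.003] w 70.3 j [-0.53  0.07  1.26 -0.    1.81 -0.77]
```

View pics/side10.png

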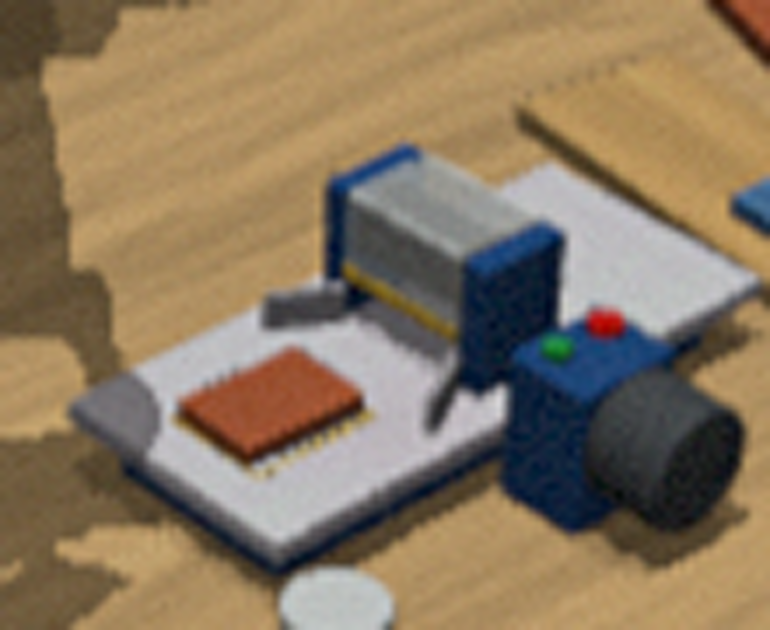

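View pics/top10.png

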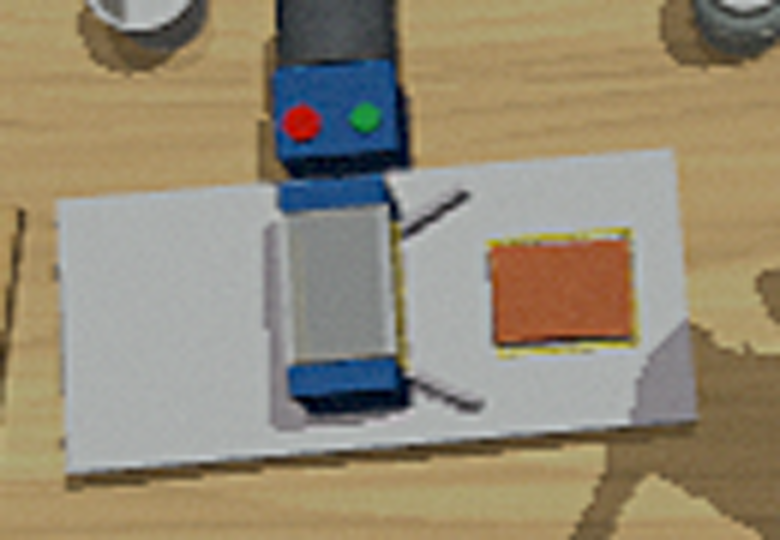

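Emit:
{"op": "play_rows", "data": {
  "steps": [
    {"delta_pos":[-0.015,-0.06,0],"twist":0,"gripper":0.6},
    {"delta_pos":[-0.03,-0.115,-0.03],"twist":0,"gripper":0.6},
    {"delta_pos":[-0.033,-0.126,-0.07],"twist":0,"gripper":0.6},
    {"delta_pos":[-0.033,-0.126,-0.11],"twist":0,"gripper":0.6},
    {"delta_pos":[-0.033,-0.126,-0.14],"twist":0,"gripper":0.6},
    {"delta_pos":[-0.033,-0.126,-0.14],"twist":0,"gripper":0.6}
  ]
}}

```text
clock: 11.6
tool_pos: [0.4949, -0.3912, 0.0479]
eef_rot: [0.615, 0.789, 0.0, -0.003]
ft_force: [0.2, -0.5, -0.5]
gripper_width: 0.0698
```

```bash
python3 look.py 11 side,180,160,290,260,6 top,340,180,460,270,6; python3 - <<'E'
from h import *
im=cv2.imread("pics/top10_full.png")[:,:,::-1];h=cv2.cvtColor(im,cv2.COLOR_RGB2HSV).astype(int);H,S,V=h[...,0],h[...,1],h[...,2]
m=((H<=12)|(H>=176))&(S>130)&(V>100);m[:, :285]=0;m[:,330:]=0;m[:190]=0;m[:225]=m[:225];m[225:]=0
b=max(blobs(m),key=lambda t:t[1][4])[0];v,u=np.nonzero(b)
W=np.array([plane("top",(a,c),.059)[:2] for a,c in zip(u,v)]);w,E=np.linalg.eigh(np.cov(W.T));print(W.mean(0),np.sqrt(12*w),np.degrees(np.arctan2(E[1,1],E[0,1])))
s=bot.get_state();c=s["tool_pos"]+[0,0,.019];a=np.radians(14.1);j=np.array([np.cos(a),np.sin(a),0])
for d in(-.035,.035):print(d,((proj("side",c+d*j)-[180,160]+.5)*6).round(),((proj("top",c+d*j)-[340,180]+.5)*6).round())
E
```

```text
t 11.7 pos [ 496.7 -393.    52.4] jaw 14.1 tilt [ 8.e-04 -5.e-04 -1.e+00] F [-0.68 -0.17 -0.26] T [-0.024 -0.114  0.024] w 70.3 j [-0.72  0.2   1.37  0.    1.57 -0.97]
[ 0.55879899 -0.01211942] [0.05445973 0.07776832] 93.23940904745521
-0.035 [234. 306.] [515. 319.]
0.035 [324. 356.] [475. 199.]
```

View pics/side11.png

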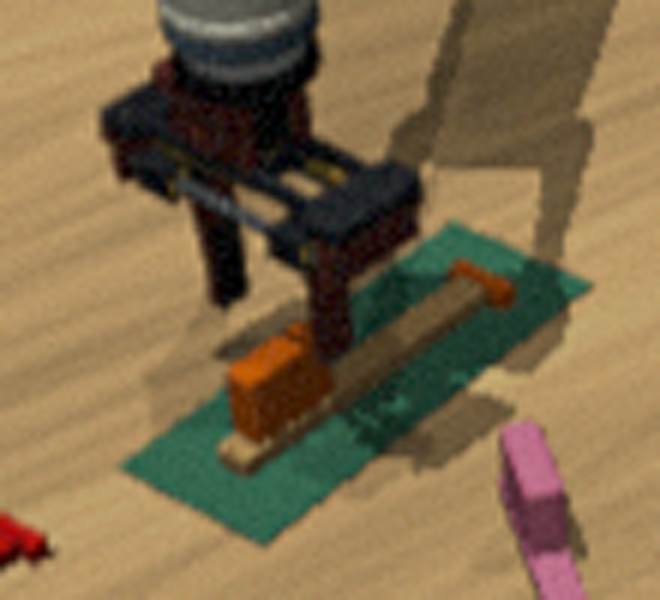

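View pics/top11.png

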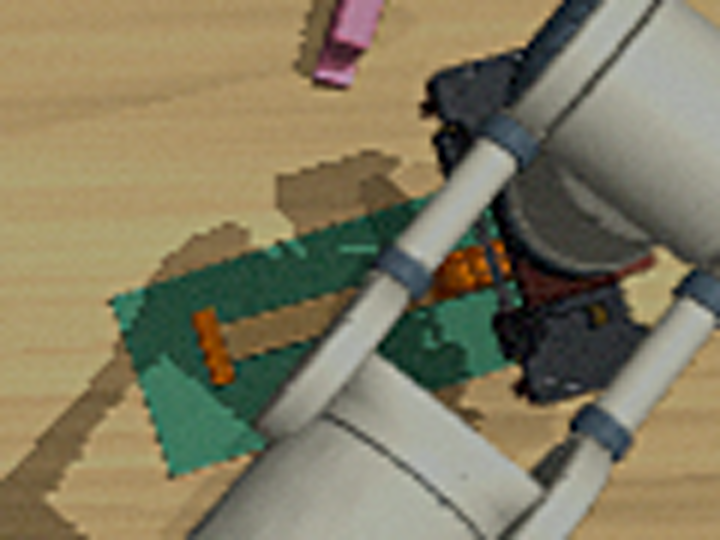

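Emit:
{"op": "play_rows", "data": {
  "steps": [
    {"delta_pos":[0,0,-0.02],"twist":0,"gripper":0.6},
    {"delta_pos":[0,0,-0.035],"twist":0,"gripper":0.6},
    {"delta_pos":[0,0,-0.0445],"twist":0,"gripper":0.6},
    {"delta_pos":[0,0,-0.0445],"twist":0,"gripper":0.6}
  ]
}}

```text
clock: 12.2
tool_pos: [0.4954, -0.3927, 0.0052]
eef_rot: [0.615, 0.788, 0.0, -0.001]
ft_force: [-0.1, 0.8, -0.8]
gripper_width: 0.0702
```

```bash
python3 look.py 12 side,180,160,290,260,6
```

```text
t 12.25 pos [ 495.8 -393.     6.2] jaw 14.1 tilt [-7.e-04  6.e-04 -1.e+00] F [0.48 0.75 0.25] T [-0.013 -0.075 -0.   ] w 70.2 j [-0.72  0.22  1.42  0.    1.5  -0.97]
```

View pics/side12.png

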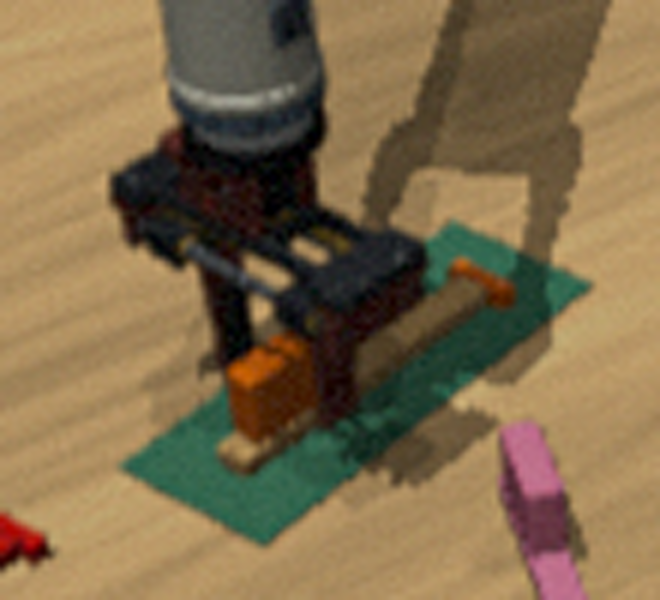

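Emit:
{"op": "play_rows", "data": {
  "steps": [
    {"delta_pos":[0,0,0],"twist":0,"gripper":-0.2},
    {"delta_pos":[0,0,0],"twist":0,"gripper":-0.9},
    {"delta_pos":[0,0,0],"twist":0,"gripper":-0.9},
    {"delta_pos":[0,0,0],"twist":0,"gripper":-0.9},
    {"delta_pos":[0,0,0],"twist":0,"gripper":-0.9},
    {"delta_pos":[0,0,0],"twist":0,"gripper":-0.9},
    {"delta_pos":[0,0,0],"twist":0,"gripper":-0.9},
    {"delta_pos":[0,0,0],"twist":0,"gripper":-0.9}
  ]
}}

```text
clock: 13.25
tool_pos: [0.4961, -0.3932, 0.0068]
eef_rot: [0.615, 0.788, 0.0, 0.0]
ft_force: [-0.1, -0.4, 1.0]
gripper_width: 0.0215
```

```bash
python3 look.py 13 side,180,160,290,260,6 top,340,180,460,270,6
```

```text
t 13.35 pos [ 496.1 -393.2    6.8] jaw 14.1 tilt [ 1.e-04 -0.e+00 -1.e+00] F [0.07 0.35 0.13] T [-0.03  -0.172 -0.019] w 21.9 j [-0.72  0.22  1.42  0.    1.5  -0.97]
```

View pics/side13.png

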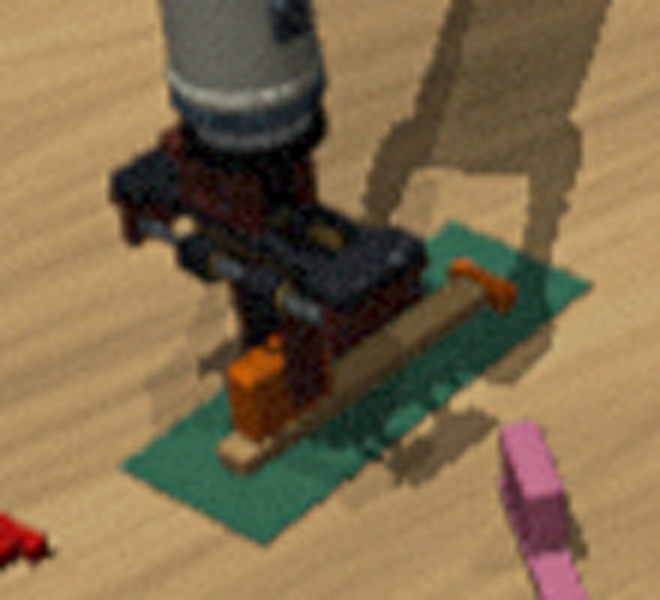

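Emit:
{"op": "play_rows", "data": {
  "steps": [
    {"delta_pos":[0,0,0.02],"twist":0,"gripper":-0.9},
    {"delta_pos":[0,0,0.05],"twist":0,"gripper":-0.9},
    {"delta_pos":[0,0,0.08],"twist":0,"gripper":-0.9},
    {"delta_pos":[0.01,0.02,0.1],"twist":-2,"gripper":-0.9},
    {"delta_pos":[0.03,0.05,0.1],"twist":-5,"gripper":-0.9},
    {"delta_pos":[0.05,0.09,0.1],"twist":-8,"gripper":-0.9},
    {"delta_pos":[0.065,0.13,0.1],"twist":-10.85,"gripper":-0.9},
    {"delta_pos":[0.075,0.164,0.1],"twist":-10.85,"gripper":-0.9},
    {"delta_pos":[0.075,0.164,0.08],"twist":-10.85,"gripper":-0.9},
    {"delta_pos":[0.075,0.164,0.06],"twist":-10.85,"gripper":-0.9},
    {"delta_pos":[0.075,0.164,0.06],"twist":-10.85,"gripper":-0.9}
  ]
}}

```text
clock: 14.72
tool_pos: [0.569, -0.2295, 0.0634]
eef_rot: [0.687, 0.726, -0.001, -0.003]
ft_force: [-0.2, 1.0, -1.9]
gripper_width: 0.0221
```

```bash
python3 look.py 14 side,240,140,370,240,6 top,260,160,390,260,6
```

```text
t 14.82 pos [ 570.4 -230.1   66.1] jaw 3.1 tilt [-1.2e-03  4.0e-04 -1.0e+00] F [ 0.24 -0.24 -1.32] T [-0.085 -0.043  0.026] w 21.8 j [-0.44  0.15  1.4  -0.    1.59 -0.49]
```

View pics/side14.png

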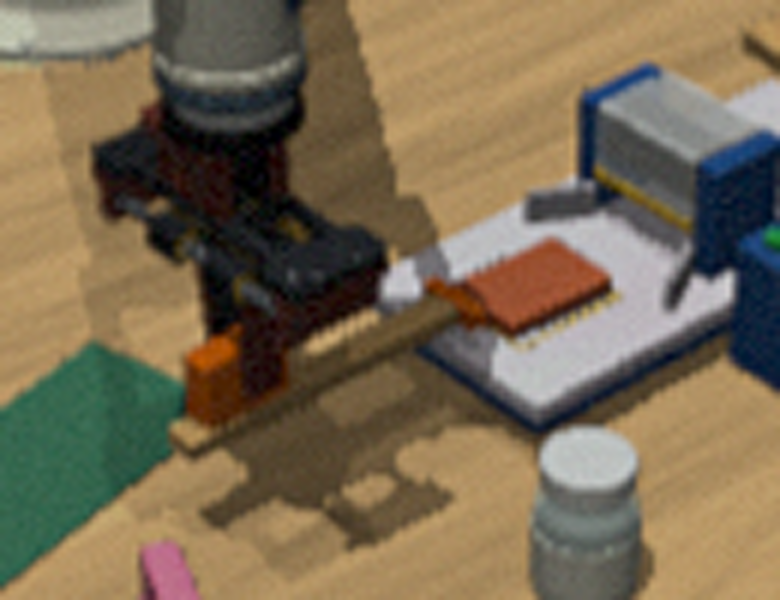

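View pics/top14.png

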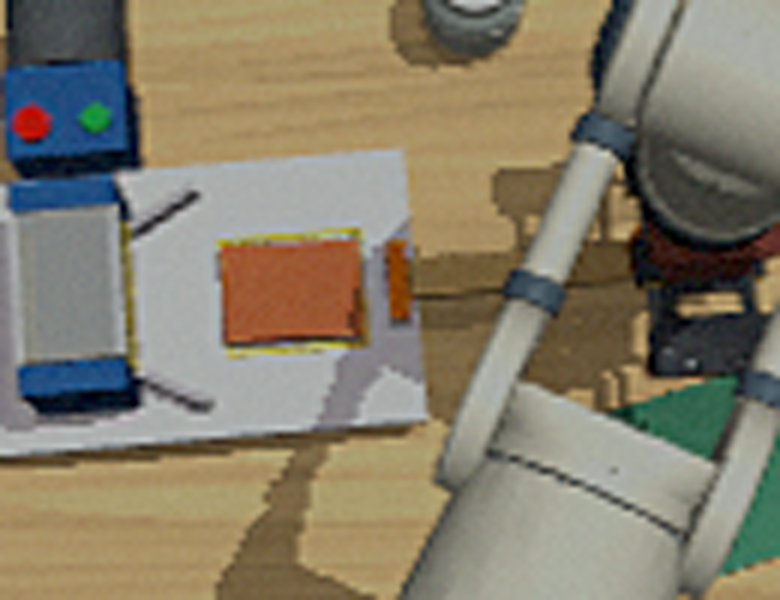

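Emit:
{"op": "play_rows", "data": {
  "steps": [
    {"delta_pos":[-0.003,0,-0.007],"twist":0,"gripper":-0.9},
    {"delta_pos":[-0.003,0,-0.0125],"twist":0,"gripper":-0.9},
    {"delta_pos":[-0.003,0,-0.0125],"twist":0,"gripper":-0.9}
  ]
}}

```text
clock: 15.2
tool_pos: [0.5677, -0.2292, 0.0536]
eef_rot: [0.687, 0.727, -0.0, -0.0]
ft_force: [-1.0, -0.2, -1.2]
gripper_width: 0.0218
```

```bash
python3 look.py 15 side,290,165,370,225,10 top,270,180,350,240,10
```

```text
t 15.3 pos [ 568.1 -229.2   54.3] jaw 3.2 tilt [ 1.e-04 -0.e+00 -1.e+00] F [-0.15  0.35 -1.52] T [-0.113 -0.115 -0.024] w 21.9 j [-0.44  0.14  1.43  0.    1.57 -0.5 ]
```

View pics/side15.png

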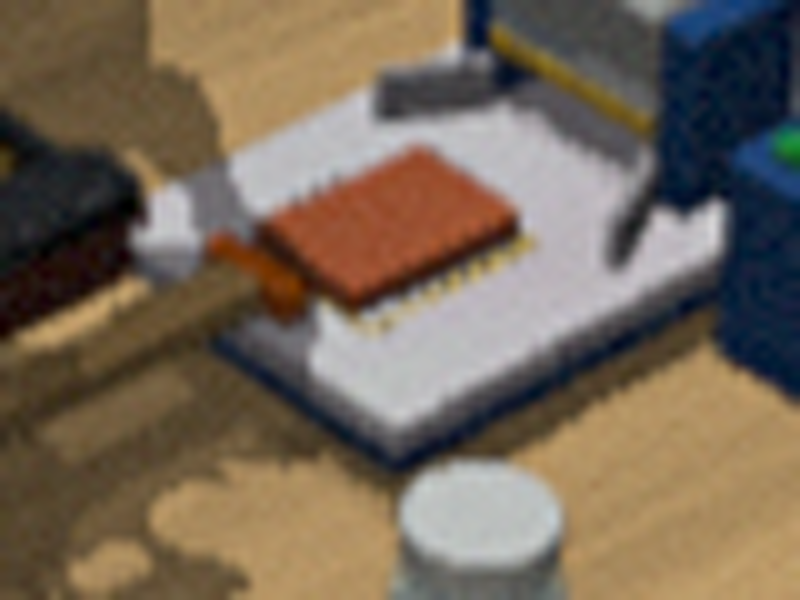

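View pics/top15.png

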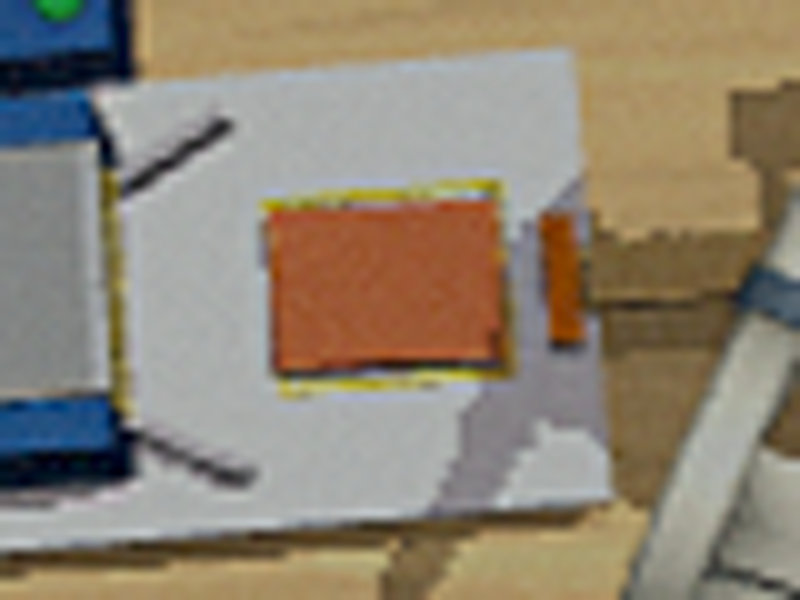

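Emit:
{"op": "play_rows", "data": {
  "steps": [
    {"delta_pos":[0,0,-0.0025],"twist":0,"gripper":-0.9},
    {"delta_pos":[0,0,-0.0025],"twist":0,"gripper":-0.9}
  ]
}}

```text
clock: 15.55
tool_pos: [0.568, -0.2291, 0.0516]
eef_rot: [0.687, 0.727, -0.0, -0.0]
ft_force: [-0.8, 0.4, -1.4]
gripper_width: 0.0218
```

```bash
python3 look.py 16 side,290,165,370,225,10; python3 - <<'E'
from h import *
p=plane("top",(270+54.3-.5,207.5),.063);print(p)
o=np.array([.5524,.1064]);f=np.array([-.0567,.9984]);print("s head",(p[:2]-o)@f,"lat",(p[:2]-o)@[f[1],-f[0]],"grip s",(np.array([.568,-.229])-o)@f)
# head corner height: top far-back/near corners in side15 & top15
for a,b in(((545,212),(215,237)),((583,345),(285,300))):
    print(tri((np.array(a)+.5)/10-.5+[270,180],(np.array(b)+.5)/10-.5+[290,165]))
for a,b in(((270,208),(421,147)),((500,200),(515,212)),((275,372),(262,220))):
    print("tile",tri((np.array(a)+.5)/10-.5+[270,180],(np.array(b)+.5)/10-.5+[290,165]))
E
```

```text
t 15.6 pos [ 568.  -229.1   51.6] jaw 3.2 tilt [-2.e-04  1.e-04 -1.e+00] F [-0.6   0.19 -0.84] T [-0.089 -0.084  0.015] w 21.4 j [-0.44  0.14  1.43  0.    1.57 -0.5 ]
[ 0.55850584 -0.06608156  0.063     ]
s head -0.17255179502235019 lat -0.003683631183856787 grip s -0.33574788
(array([ 0.56926735, -0.08007376,  0.08372209]), np.float64(0.029731326807618457))
(array([ 0.54842039, -0.06814228,  0.03450865]), np.float64(0.027248541883873257))
tile (array([0.57194223, 0.01159386, 0.08544577]), np.float64(0.03161094853358494))
tile (array([ 0.60088744, -0.02854356,  0.08233694]), np.float64(0.059991457048241735))
tile (array([0.51745695, 0.00161954, 0.03052746]), np.float64(0.06180430259652203))
```

View pics/side16.png

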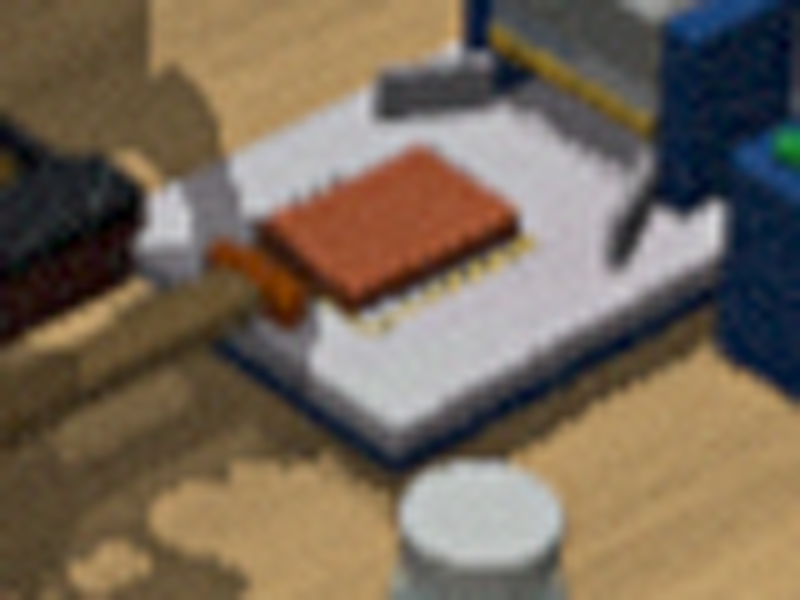

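Emit:
{"op": "play_rows", "data": {
  "steps": [
    {"delta_pos":[-0.0003,0.006,0],"twist":0,"gripper":-0.9},
    {"delta_pos":[-0.0006,0.01,0],"twist":0,"gripper":-0.9},
    {"delta_pos":[-0.0008,0.014,0],"twist":0,"gripper":-0.9},
    {"delta_pos":[-0.0011,0.02,0],"twist":0,"gripper":-0.9},
    {"delta_pos":[-0.0016,0.028,0],"twist":0,"gripper":-0.9},
    {"delta_pos":[-0.0021,0.036,0],"twist":0,"gripper":-0.9},
    {"delta_pos":[-0.0025,0.044,0],"twist":0,"gripper":-0.9},
    {"delta_pos":[-0.0029,0.05,0],"twist":0,"gripper":-0.9},
    {"delta_pos":[-0.0031,0.055,0],"twist":0,"gripper":-0.9},
    {"delta_pos":[-0.0031,0.055,0],"twist":0,"gripper":-0.9}
  ]
}}

```text
clock: 16.85
tool_pos: [0.5649, -0.1736, 0.0516]
eef_rot: [0.687, 0.727, 0.0, -0.0]
ft_force: [-0.7, 0.1, -1.2]
gripper_width: 0.0219
```

```bash
python3 look.py 17 side,290,145,370,205,10 top,260,180,340,240,10
```

```text
t 16.95 pos [ 564.9 -174.    51.6] jaw 3.2 tilt [-3.e-04  4.e-04 -1.e+00] F [ 0.71 -0.19  0.56] T [-0.048 -0.087  0.051] w 22.0 j [-0.36  0.09  1.49  0.    1.56 -0.41]
```

View pics/side17.png

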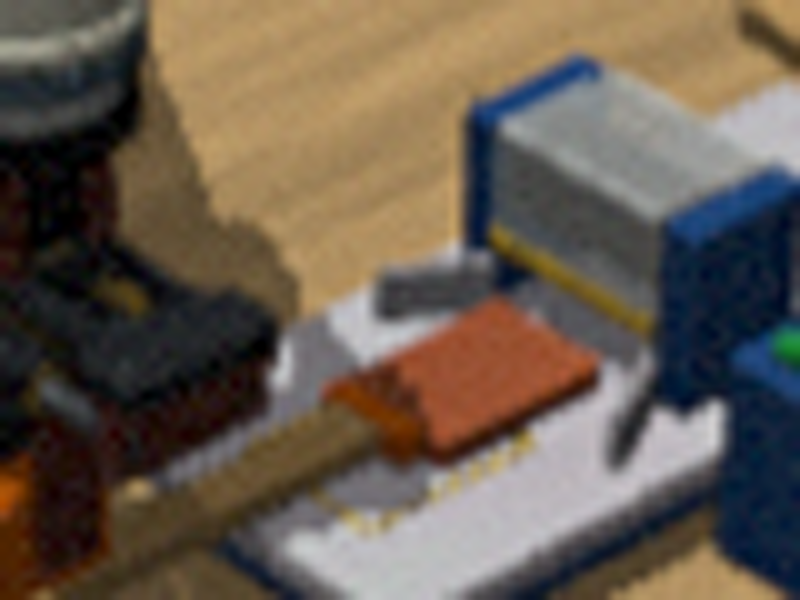

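View pics/top17.png

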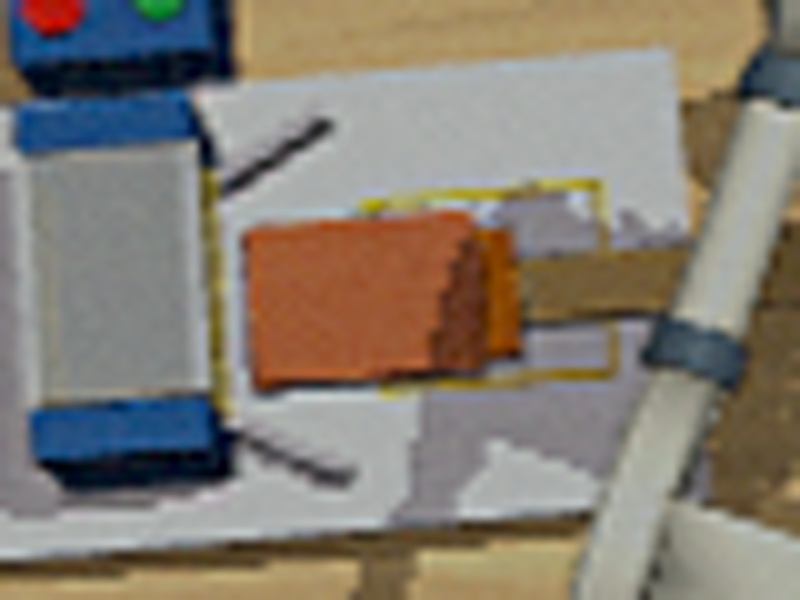

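Emit:
{"op": "play_rows", "data": {
  "steps": [
    {"delta_pos":[-0.0003,0.005,0],"twist":0,"gripper":-0.9},
    {"delta_pos":[-0.0007,0.013,0],"twist":0,"gripper":-0.9},
    {"delta_pos":[-0.0013,0.022,0],"twist":0,"gripper":-0.9},
    {"delta_pos":[-0.0018,0.031,0],"twist":0,"gripper":-0.9},
    {"delta_pos":[-0.0023,0.04,0],"twist":0,"gripper":-0.9},
    {"delta_pos":[-0.0028,0.049,0],"twist":0,"gripper":-0.9},
    {"delta_pos":[-0.0033,0.058,0],"twist":0,"gripper":-0.9},
    {"delta_pos":[-0.0038,0.067,0],"twist":0,"gripper":-0.9},
    {"delta_pos":[-0.0043,0.076,0],"twist":0,"gripper":-0.9},
    {"delta_pos":[-0.0048,0.085,0],"twist":0,"gripper":-0.9},
    {"delta_pos":[-0.0053,0.093,0],"twist":0,"gripper":-0.9},
    {"delta_pos":[-0.0057,0.1,0],"twist":0,"gripper":-0.9}
  ]
}}

```text
clock: 18.45
tool_pos: [0.5592, -0.0737, 0.0517]
eef_rot: [0.687, 0.727, -0.0, 0.0]
ft_force: [-0.3, 0.0, -1.2]
gripper_width: 0.0219
```

```bash
python3 look.py 18 side,310,135,400,205,8 top,220,180,320,240,8
```

```text
t 18.55 pos [559.3 -73.3  51.8] jaw 3.3 tilt [ 1.e-04  5.e-04 -1.e+00] F [ 0.18  0.43 -1.15] T [-0.108 -0.081 -0.049] w 21.9 j [-0.19  0.01  1.57  0.    1.56 -0.25]
```

View pics/side18.png

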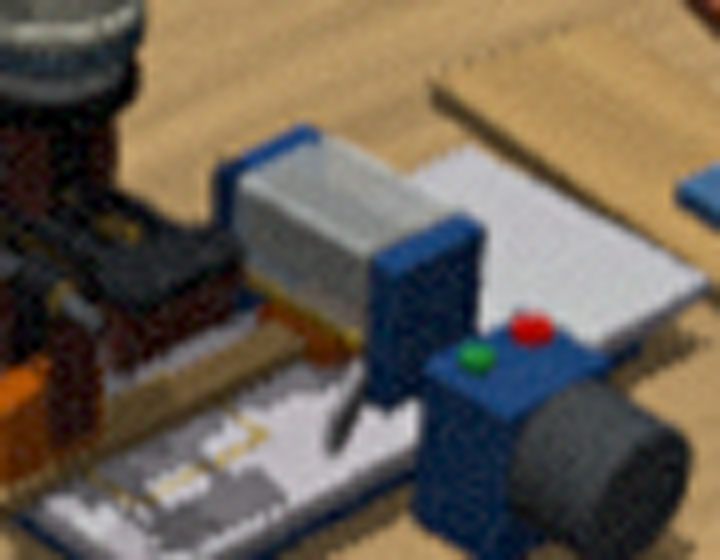

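View pics/top18.png

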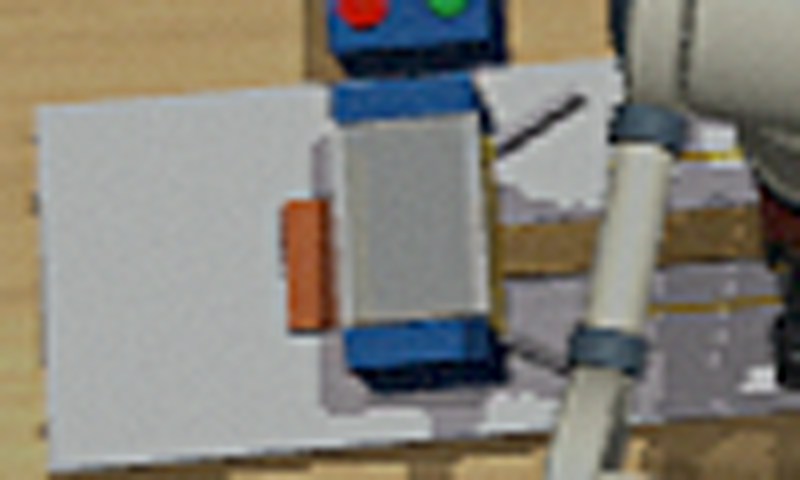

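Emit:
{"op": "play_rows", "data": {
  "steps": [
    {"delta_pos":[-0.0003,0.005,0],"twist":0,"gripper":-0.9},
    {"delta_pos":[-0.0007,0.013,0],"twist":0,"gripper":-0.9},
    {"delta_pos":[-0.0013,0.022,0],"twist":0,"gripper":-0.9},
    {"delta_pos":[-0.0018,0.031,0],"twist":0,"gripper":-0.9},
    {"delta_pos":[-0.0023,0.04,0],"twist":0,"gripper":-0.9},
    {"delta_pos":[-0.0028,0.049,0],"twist":0,"gripper":-0.9},
    {"delta_pos":[-0.0033,0.057,0],"twist":0,"gripper":-0.9},
    {"delta_pos":[-0.0037,0.064,0],"twist":0,"gripper":-0.9},
    {"delta_pos":[-0.004,0.07,0],"twist":0,"gripper":-0.9},
    {"delta_pos":[-0.0043,0.075,0],"twist":0,"gripper":-0.9},
    {"delta_pos":[-0.0043,0.075,0],"twist":0,"gripper":-0.9}
  ]
}}

```text
clock: 19.92
tool_pos: [0.5549, 0.0014, 0.0516]
eef_rot: [0.687, 0.727, 0.0, -0.0]
ft_force: [0.0, 0.6, -0.4]
gripper_width: 0.0219
```

```bash
cat > tile.py <<'E'
from h import *
im=cams.capture("top");h=cv2.cvtColor(im,cv2.COLOR_RGB2HSV).astype(int);H,S,V=h[...,0],h[...,1],h[...,2]
m=((H<=12)|(H>=176))&(S>130)&(V>100);k=np.zeros_like(m);k[185:245,222:268]=m[185:245,222:268]
b=max(blobs(k),key=lambda t:t[1][4])[0];v,u=np.nonzero(b)
W=np.array([plane("top",(a,c),.059)[:2] for a,c in zip(u,v)]);w,E=np.linalg.eigh(np.cov(W.T));c=W.mean(0)
o=np.array([.5524,.1064]);f=np.array([-.0567,.9984]);print("tile",c,"s",(c-o)@f,"lat",(c-o)@[f[1],-f[0]],np.sqrt(12*w),np.degrees(np.arctan2(E[1,1],E[0,1])))
E
python3 look.py 19 side,310,135,400,205,8 top,220,180,320,240,8; python3 tile.py
```

```text
t 20.02 pos [554.9   1.   51.6] jaw 3.2 tilt [-3.e-04  3.e-04 -1.e+00] F [ 1.02 -0.27 -1.35] T [-0.053 -0.046 -0.013] w 22.0 j [-0.06 -0.01  1.59  0.    1.56 -0.12]
tile [0.54554516 0.20724028] s 0.10106760416706777 lat -0.0011262324882138168 [0.05605133 0.07331371] 96.82031717531754
```

View pics/side19.png

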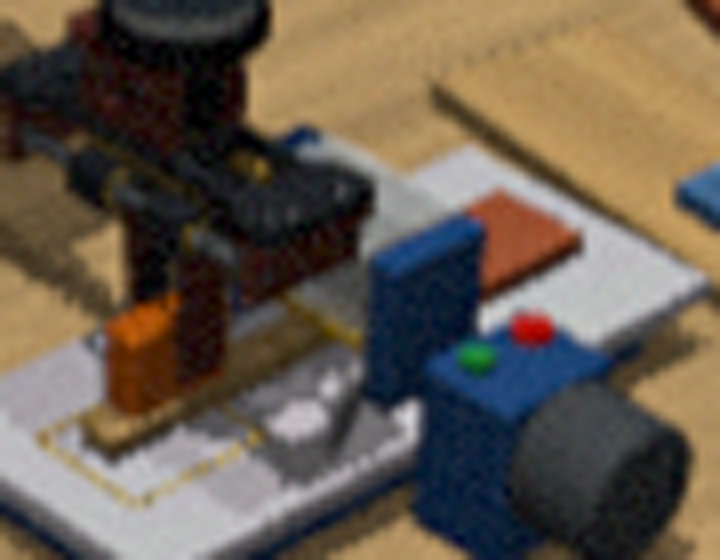

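View pics/top19.png

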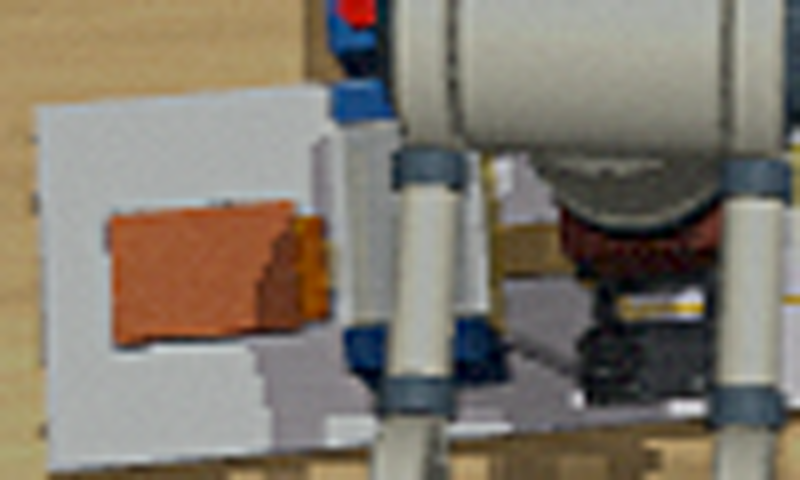

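Emit:
{"op": "play_rows", "data": {
  "steps": [
    {"delta_pos":[0.0003,-0.006,0],"twist":0,"gripper":-0.9},
    {"delta_pos":[0.0011,-0.02,0],"twist":0,"gripper":-0.9},
    {"delta_pos":[0.0023,-0.04,0],"twist":0,"gripper":-0.9},
    {"delta_pos":[0.0037,-0.065,0],"twist":0,"gripper":-0.9},
    {"delta_pos":[0.0051,-0.09,0],"twist":0,"gripper":-0.9},
    {"delta_pos":[0.0065,-0.115,0],"twist":0,"gripper":-0.9},
    {"delta_pos":[0.008,-0.14,0],"twist":0,"gripper":-0.9},
    {"delta_pos":[0.0094,-0.165,0],"twist":0,"gripper":-0.9},
    {"delta_pos":[0.0108,-0.19,0.0],"twist":0,"gripper":-0.9},
    {"delta_pos":[0.0125,-0.22,0.0],"twist":0,"gripper":-0.9},
    {"delta_pos":[0.0131,-0.23,0.02],"twist":0,"gripper":-0.9},
    {"delta_pos":[0.0131,-0.23,0.05],"twist":0,"gripper":-0.9}
  ]
}}

```text
clock: 21.58
tool_pos: [0.5666, -0.2316, 0.1006]
eef_rot: [0.688, 0.726, -0.001, -0.001]
ft_force: [-0.3, 0.0, -2.4]
gripper_width: 0.0218
```

Emit:
{"op": "play_rows", "data": {
  "steps": [
    {"delta_pos":[-0.01,-0.03,0.01],"twist":2,"gripper":-0.9},
    {"delta_pos":[-0.025,-0.07,0.01],"twist":5,"gripper":-0.9},
    {"delta_pos":[-0.045,-0.11,0.01],"twist":8,"gripper":-0.9},
    {"delta_pos":[-0.065,-0.15,0.01],"twist":10.85,"gripper":-0.9},
    {"delta_pos":[-0.072,-0.165,-0.01],"twist":10.85,"gripper":-0.9},
    {"delta_pos":[-0.072,-0.165,-0.05],"twist":10.85,"gripper":-0.9},
    {"delta_pos":[-0.072,-0.165,-0.075],"twist":10.85,"gripper":-0.9},
    {"delta_pos":[-0.072,-0.165,-0.085],"twist":10.85,"gripper":-0.9},
    {"delta_pos":[-0.072,-0.165,-0.085],"twist":10.85,"gripper":-0.9}
  ]
}}

```text
clock: 22.7
tool_pos: [0.4957, -0.3938, 0.0157]
eef_rot: [0.615, 0.788, 0.0, -0.001]
ft_force: [0.8, 0.2, -2.0]
gripper_width: 0.0218
```

```bash
python3 look.py 20 side,180,160,290,260,6 top,340,180,460,270,6; python3 tile.py
```

```text
t 22.8 pos [ 496.7 -394.6   18. ] jaw 14.1 tilt [ 0.0015 -0.0012 -1.    ] F [-0.44  0.17 -1.43] T [-0.038 -0.046  0.011] w 21.8 j [-0.73  0.22  1.41  0.    1.51 -0.97]
tile [0.54545384 0.20367552] s 0.09751372391354435 lat -0.00141952414079254 [0.05419839 0.07864315] 95.09946102877974
```

View pics/side20.png

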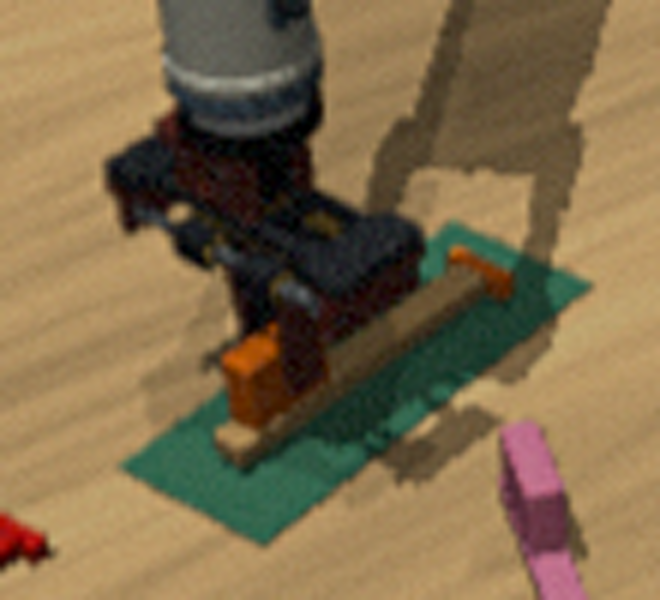

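View pics/top20.png

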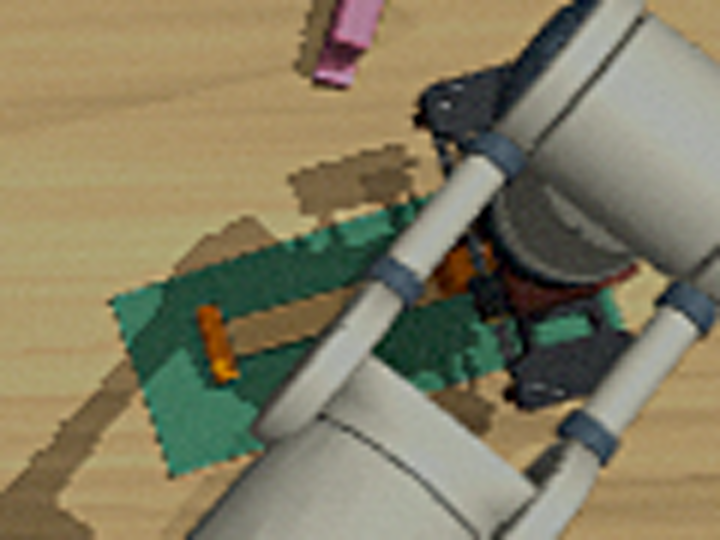

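Emit:
{"op": "play_rows", "data": {
  "steps": [
    {"delta_pos":[0,0,-0.004],"twist":0,"gripper":-0.9},
    {"delta_pos":[0,0,-0.008],"twist":0,"gripper":-0.9},
    {"delta_pos":[0,0,-0.0098],"twist":0,"gripper":-0.9},
    {"delta_pos":[0,0,-0.0098],"twist":0,"gripper":-0.9},
    {"delta_pos":[0,0,-0.0098],"twist":0,"gripper":-0.9}
  ]
}}

```text
clock: 23.48
tool_pos: [0.496, -0.3942, 0.0068]
eef_rot: [0.615, 0.788, -0.0, -0.0]
ft_force: [0.7, 0.5, -2.1]
gripper_width: 0.022
```

Emit:
{"op": "play_rows", "data": {
  "steps": [
    {"delta_pos":[0,0,0],"twist":0,"gripper":-0.2},
    {"delta_pos":[0,0,0],"twist":0,"gripper":0.4},
    {"delta_pos":[0,0,0],"twist":0,"gripper":0.4},
    {"delta_pos":[0,0,0],"twist":0,"gripper":0.4},
    {"delta_pos":[0,0,0.02],"twist":0,"gripper":0.4},
    {"delta_pos":[0,0,0.06],"twist":0,"gripper":0.4},
    {"delta_pos":[0,0,0.11],"twist":0,"gripper":0.4},
    {"delta_pos":[-0.03,-0.04,0.15],"twist":0,"gripper":0.4},
    {"delta_pos":[-0.07,-0.08,0.18],"twist":0,"gripper":0.4},
    {"delta_pos":[-0.11,-0.1,0.2],"twist":0,"gripper":0.4},
    {"delta_pos":[-0.11,-0.1,0.2],"twist":0,"gripper":0.4},
    {"delta_pos":[-0.11,-0.1,0.2],"twist":0,"gripper":0.4}
  ]
}}

```text
clock: 24.98
tool_pos: [0.3864, -0.494, 0.2076]
eef_rot: [0.615, 0.788, 0.0, 0.0]
ft_force: [-0.4, -0.5, -0.2]
gripper_width: 0.0616
```

```bash
python3 look.py 21 side,180,110,430,270,3 top,170,140,470,270,2.6; python3 tile.py; python3 - <<'E'
from h import *
im=cv2.imread("pics/top21_full.png")[:,:,::-1];M=masks(im)
for nm,box,z in(("handle",(405,205,445,240),.063),("head",(362,222,388,252),.017)):
    k=np.zeros_like(M["orange"]);x0,y0,x1,y1=box;k[y0:y1,x0:x1]=M["orange"][y0:y1,x0:x1]
    b=max(blobs(k,5),key=lambda t:t[1][4]);v,u=np.nonzero(b[0]);W=np.mean([plane("top",(a,c),z)[:2] for a,c in zip(u,v)],0)
    a=np.radians(106.6);d=W-[.4765,-.332];print(nm,W,"mat xy",d@[np.cos(a),np.sin(a)],d@[-np.sin(a),np.cos(a)],b[1][4])
for n in("blue",):
    k=M["blue"].copy();k[:, :178]=0;k[:,214:]=0;k[:195]=0;k[225:]=0;v,u=np.nonzero(k);print("blue pix",u.mean(),v.mean())
E
```

```text
t 25.07 pos [ 386.9 -493.2  206.3] jaw 14.2 tilt [-4.0e-04  1.2e-03 -1.0e+00] F [ 0.04  0.54 -0.83] T [-0.038 -0.051  0.075] w 61.1 j [-0.96  0.17  1.13  0.    1.84 -1.21]
tile [0.54545384 0.20367552] s 0.09751372391354435 lat -0.00141952414079254 [0.05419839 0.07864315] 95.09946102877974
handle [ 0.49693497 -0.39382376] mat xy -0.06508514147646315 -0.001920967240758081 105
head [ 0.45740208 -0.24078254] mat xy 0.09287180931728786 -0.007757800675496679 43
blue pix 195.26023391812865 210.96491228070175
```

View pics/side21.png

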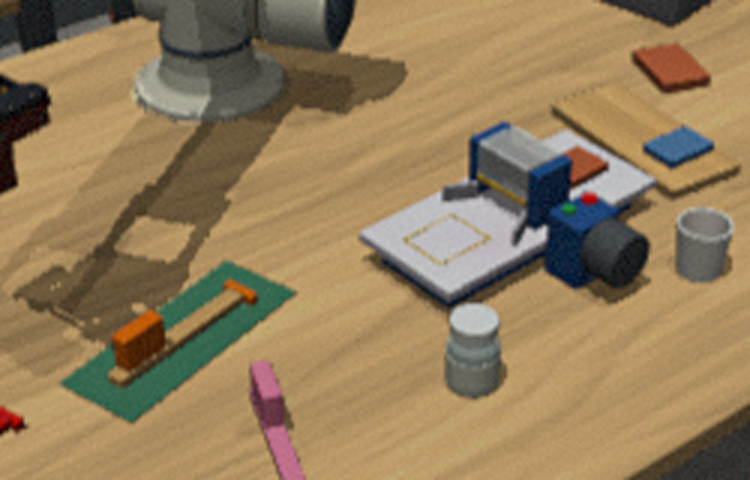

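View pics/top21.png

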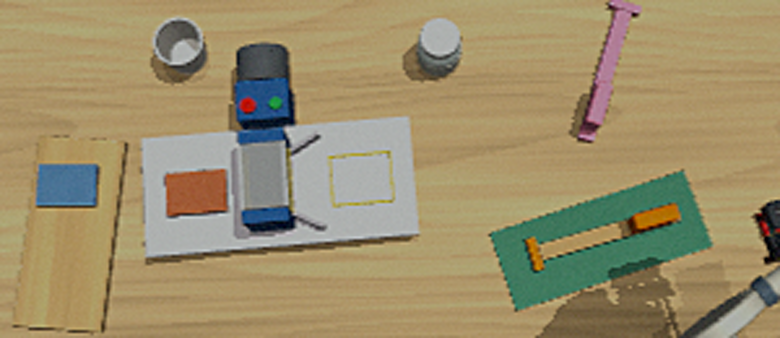

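The pictures show the tile flat on the outfeed, clear of the guard. The stick lies flat on its mat, and the blue tile, jar and cup stand where they were. I'm handing in.

```bash
python3 -c "
from rig import bot;print(bot.hand_in())"
```

```text
the job is handed in; nothing more can be done
None
```

The job is done and handed in at about 25 s; the hand-in reports no verdict.

**What I did:** I laid the small terracotta tile on the yellow outline, aligned with the feed, and let it go. I then pushed it through the guard with the orange push stick, drew the stick back and laid it on its mat.

**Last checks:**
- **Tile:** its centre is about 97 mm past the guard's middle and 1 mm off the bed's centre line. It is turned about 2° from the feed and did not move between the last two looks.
- **Stick:** it lies flat on the mat and released, with the handle at about x = -65 mm, y = -2 mm and the head at about x = +93 mm, y = -8 mm in the mat's frame.
- **Blue tile, jar and cup:** the blue tile's pixels are unchanged. The jar and cup look unmoved in the pictures, though I did not measure them.

**What disagreed:**
- **Finger height:** the reported TCP height was about 19 mm below where the finger ends were seen. A first close at the nominal height met nothing, so I worked from the pictures and from contact.
- **Two-view heights:** these read about 4 mm low. A few of my corner triangulations failed because I matched the wrong corners, and I did not use them.

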